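# Clamp the spatula blanks in the quick-release vise

## Robot

A 6-joint arm with a two-finger parallel gripper is mounted at the origin on the work surface. World frame = base frame: x ahead of the robot, y to its left, z up, the work surface at z = 0. Lengths are in m, angles in rad, forces in N, time in s.
With the tool pointing down it reaches from about 0.275 to 0.825 m from the base axis. Payload 4.9 kg.
Tool frame: the origin (TCP) lies between the finger pads; the fingertips stand manip.tip_extent ahead of it and the grasp point (between the pads) lies 2 mm behind it (manip.tip_extent is the distance from the TCP to the fingertips, in m); z points along the fingers, y is the direction in which the jaws open and shut (so a half turn about z gives the same grasp; the last joint's range is limited). The gripper opens to 85 mm and grips with 20 to 120 N. Pads are 22 mm wide; open, the fingers measure 114 mm over their backs; the gripper's body (76 mm by 85 mm) begins 54 mm behind the grasp point. The pads swing forward as they close: fully open they stand 13 mm farther back than shut.
Start: joints at [-1.302, 0.326, -0.193, 1.052, 0, 1.437], TCP at [0.216, -0.506, 0.213] pointing down, gripper open.
Joint ranges: [-2.65, 2.65], [-0.97, 1.79], [-1.3, 1.35], [-1.93, 2.1], [-1.47, 1.37], [-3.14, 3.14]. Speed limits (rad/s): [2.57, 2.57, 3.14, 3.14, 3.14, 3.14].

## Interface

Orientations are given as a unit quaternion [w, x, y, z].
In Python, from bench import manip gives the robot as it stands. The module is installed in compiled form; this text tells all that it offers.
- The arm moves only by the tool drive_tool, never from a script. Its argument "targets" is text: rows parted by semicolons, each of 6 numbers parted by spaces: the shift along the tool's x, y, z scaled (see below), then the turn, a rotation vector about the tool's x, y, z scaled (see below). In form: tx ty tz ax ay az; .... A call has 1 to 12 rows; each row is the pose to reach, as a shift and turn from the pose commanded when the call began, along the tool's axes at that moment, turning the shorter way round; what a row does not reach only later rows make up. The controller multiplies each number of a shift by 0.4 m and each number of a turn by pi rad. A row lasts 1/12 s, in which the tool goes at most 41.7 mm and 7.16 degrees, less where a joint would pass 70% of its speed; a pose out of reach is approached as far as the arm can. A call with a number of a shift or a turn outside -1 to 1 is refused whole. A call with a gripper value outside its range is refused whole. "hand" is the gripper command: -1 is shut, 1 is fully open, values between are in proportion, set as the call begins (left out, the last holds). The fingers move at their own pace and stop on an object; "squeeze" is the grip in N (left out, the last holds). Time passes only in rows, so rows that repeat a pose let the fingers close. It gives the time, the measured TCP pose, the force and the opening at its end, in the units of the state.
- manip.sense(): the state, without advancing time (a new reading comes with each control period).
- manip.read_camera(name): name is "side" or "top" or "wrist"; returns a dict with "image" (400x640x3 uint8, red, green, blue), "depth" (400x640 float32, m along the optical axis (not along the pixel's ray), 0 where there is no reading), "fx", "fy", "cx", "cy" (pixels), "dist_coeffs" ([k1, k2, p1, p2, k3] as OpenCV has them; the pictures are not rectified), "eye" and "attitude" of the camera in the world. Camera axes: x right, y down, z forward; pixel columns grow to the right and rows downward; lengths in m; the calibration is good to about 2 mm. A picture is of the moment at which its call begins.
- manip.close_job(): hands the job in, once; it reports no verdict.
The state is a dict: "clock": time; "joint_pos": joint angles; "dq": joint speeds; "joint_efforts": joint torques, N m; "ee_pos": TCP position; "tcp_rot": TCP orientation; "contact_force": force on the tool from outside, world axes, zero at the start; "torque": the same for the moment, N m; "gripper_width": opening from 0.0 (shut) to 1.0 (fully open).
Only numpy, scipy, OpenCV 4.12 (cv2) and the standard library are available. Lean on these libraries where they do the work, as an engineer would, in place of code of your own. Each camera call takes 0.05 s, during which the arm holds its last target.

## Task

The plywood pattern is still standing in the bench vise: take it out and hang it on the hook beside the one already there, without knocking that one off. Then lay all the spatula blanks in the vise, heads flat on the bed side by side between the jaws and handles sticking out over the open side of the bed towards the robot; squeeze the quick-release lever to slide the carriage up to the work, let the lever go, and turn the handwheel until the blanks are clamped tight. Leave the cork block, the jar and the mallet where they are.

Things in the scene. Friction and masses are not known exactly. Their poses are not given: they have to be found in the camera images.
- vise: bench vise, fixed. Origin: on the table, in the plane of the fixed jaw's face, mid-width. y runs along the vise from fixed jaw to handwheel, -x is the side towards the robot. Bed 90 mm wide, y -35 to 268, flat top 30 mm up, a slot 14 mm wide along its middle (slot floor 6 mm up). Fixed jaw 90 mm wide, y -35 to 0, top 85 mm up (heights above the table)
- jaw_face (a point): middle of the moving jaw's clamping face, 46 mm above the table; axes as the vise's. Its y in the vise frame is the opening between the jaws. Jaw 90 mm wide, 20 mm thick, 31 to 85 mm above the table, with a boss in the middle up to 110 mm. A screw holds it in front of the carriage
- carriage (a joint): slide of the carriage (with jaw, post, lever, handwheel) towards the fixed jaw, m: 0 fully open to 0.158. A pawl in a rack of 6 mm pitch (1 mm play) locks it while the lever is released; with the lever squeezed it slides at about 3 N. Opening between the jaws = 0.175 - carriage - 0.00318 x wheel
- grip_post (a point): point 150 mm above the table on the fixed steel post on top of the carriage; post 26 mm wide (vise x), 12 mm thick (vise y), 110 to 166 mm above the table. Carriage block under it: 84 mm wide, top at 110 mm, reaching 16 mm nearer to the fixed jaw and 29 mm further than the post
- lever_grip (a point): point to press on the quick-release lever, 50 mm above its hinge: steel paddle 26 mm wide, 8 mm thick, 80 mm long, hinged at its foot 100 mm above the table, on the post's vise +y side. Released it leans 0.25 rad away from the post. Squeeze post and lever together along vise y: 46 to 50 mm over both when released, 34 mm when home
- lever (a joint): quick-release lever, rad: 0 released (spring), 0.25 home, upright beside the post; above 0.15 the pawl is clear of the rack. 5 N at the grip starts it, 10 N takes it home. After release it may stop at up to 0.13 with the pawl resting on a tooth; it drops in when the screw is turned
- wheel_hub (a point): hub of the handwheel, 86 mm above the table, 95 mm further along vise y than the post; axle along vise y. Four round spokes 10 mm thick, 90 degrees apart, reach 52 mm from the axle, in the plane through this point. Hub 28 mm across
- wheel (a joint): handwheel angle, rad, 0 to 9.6; growing tightens, pushing the jaw out of the carriage by 3.18 mm per rad. At 0 a spoke points straight up; growing moves the upper spokes towards vise -x (the robot). Friction 0.12 N m, self-locking; only the clamped work stops it, yielding a millimetre or two
- pattern: plywood pattern, plate 12 mm thick (x), 56 wide (y), 166 tall (z), 70 g. Origin: middle of its lower edge. Starts upright in the bed's slot between the jaws, leaning up to 0.1 rad. Eye from z 72 to 118 mm, 36 mm wide, gabled top; grip tab from z 124 to 166 mm, 30 mm wide, gripped across the 12 mm. Hung, the hook arm's axis lies at z 111 mm
- old: the other pattern, already hanging on the hook near its post; same eye, tab and overall size, narrower blade. Origin: centre of its lower edge; it must stay on the hook
- hook: hook stand, fixed. Origin: on the table under its post (16 mm thick). The arm, a round bar 10 mm thick, leaves the post top 190 mm above the table and runs level 125 mm along the stand's -x to a tip at 130 mm turned up to 19 mm above the arm's axis
- hook_arm (a point): point on the arm's axis 85 mm from the post, in the free part of the arm; axes as the stand's (-x points out to the tip). The hanging pattern is about 28 mm from the post.
- sander: bystander: cork sanding block 45 x 85 x 30 mm
- jar: bystander: white open jar, 72 mm across, 85 mm tall
- mallet: bystander: wooden mallet lying down, 240 mm long
- blank1: spatula blank, light wood, about 90 g: square head 80 mm long (x -40 to 40), 32 x 32 mm, and a handle 20 x 20 mm on its mid-line from x -40 to -111 mm. Origin: middle of the head's underside as built (a knock may roll it onto another side). Two or three blanks are there; an absent one reads None
- blank2: spatula blank, light wood, about 90 g: square head 80 mm long (x -40 to 40), 32 x 32 mm, and a handle 20 x 20 mm on its mid-line from x -40 to -111 mm. Origin: middle of the head's underside as built (a knock may roll it onto another side). Two or three blanks are there; an absent one reads None
- blank3: spatula blank, light wood, about 90 g: square head 80 mm long (x -40 to 40), 32 x 32 mm, and a handle 20 x 20 mm on its mid-line from x -40 to -111 mm. Origin: middle of the head's underside as built (a knock may roll it onto another side). Two or three blanks are there; an absent one reads None
- blank1_tip (a point): middle of the end face of blank1's handle, 111 mm from the head's middle along the blank; 16 mm above the surface the head lies on
- blank2_tip (a point): middle of the end face of blank2's handle, 111 mm from the head's middle along the blank; 16 mm above the surface the head lies on
- blank3_tip (a point): middle of the end face of blank3's handle, 111 mm from the head's middle along the blank; 16 mm above the surface the head lies on
- blank1_mid (a point): centre of blank1's head, 16 mm above the surface it lies on
- blank2_mid (a point): centre of blank2's head, 16 mm above the surface it lies on
- blank3_mid (a point): centre of blank3's head, 16 mm above the surface it lies on
Not all that is in view belongs to the job. What is shaped like the blank1 but pink is not meant.

How it is judged:
On the way, in this order (a step that is already met when the one before it is completed fails the run):
1. the pattern hangs on the hook and is let go (height (world z) of pattern between 0.065 and 0.095 m and angle between pattern's own z axis and vertical below 0.25 rad and x of pattern in the frame of hook between -0.135 and 0 m and y of pattern in the frame of hook between -0.03 and 0.03 m and contact force between the fingers and pattern below 0.1 N), for 0.2 s.
2. every blank lies in the vise between the jaws, handle out towards the robot, and let go (x of blank1_mid in the frame of vise between -0.025 and 0.025 m and y of each of blank1_mid, blank2_mid, blank3_mid in the frame of vise above 0 m and y of each of blank1_mid, blank2_mid, blank3_mid in the frame of jaw_face below 0 m and height (world z) of blank1_mid between 0.04 and 0.052 m and height (world z) of blank1_tip between 0.036 and 0.056 m and x of each of blank1_tip, blank2_tip, blank3_tip in the frame of vise below -0.08 m and x of blank2_mid in the frame of vise between -0.025 and 0.025 m and height (world z) of blank2_mid between 0.04 and 0.052 m and height (world z) of blank2_tip between 0.036 and 0.056 m and x of blank3_mid in the frame of vise between -0.025 and 0.025 m and height (world z) of blank3_mid between 0.04 and 0.052 m and height (world z) of blank3_tip between 0.036 and 0.056 m and contact force between the fingers and blank1 below 0.1 N and contact force between the fingers and blank2 below 0.1 N and contact force between the fingers and blank3 below 0.1 N), for 0.2 s.
3. the quick-release lever is squeezed (value of joint lever above 0.15 rad), for 0.2 s.
4. the lever is let go and the blanks are clamped (value of joint lever below 0.06 rad and contact force between the fingers and lever below 0.1 N and contact force between each of blank1, blank2, blank3 and anything else above 15 N), for 0.2 s.
At the end, for the whole second after the job is handed in: Both patterns hang still by their eyes on the hook arm. Every blank present lies on the bed between the jaws, head within 25 mm of the bed's mid-line, square to the jaws within 0.12 rad, handle towards the robot, clamped with over 15 N, lever released (below 0.06 rad) (height (world z) of pattern between 0.065 and 0.095 m and angle between each of pattern, old's own z axis and vertical below 0.25 rad and x of pattern in the frame of hook between -0.135 and 0 m and y of pattern in the frame of hook between -0.03 and 0.03 m and height (world z) of old between 0.065 and 0.095 m and x of old in the frame of hook between -0.135 and 0 m and y of old in the frame of hook between -0.03 and 0.03 m and x of blank1_mid in the frame of vise between -0.025 and 0.025 m and y of each of blank1_mid, blank2_mid, blank3_mid in the frame of vise above 0 m and y of each of blank1_mid, blank2_mid, blank3_mid in the frame of jaw_face below 0 m and height (world z) of blank1_mid between 0.04 and 0.052 m and height (world z) of blank1_tip between 0.036 and 0.056 m and x of each of blank1_tip, blank2_tip, blank3_tip in the frame of vise below -0.08 m and x of blank2_mid in the frame of vise between -0.025 and 0.025 m and height (world z) of blank2_mid between 0.04 and 0.052 m and height (world z) of blank2_tip between 0.036 and 0.056 m and x of blank3_mid in the frame of vise between -0.025 and 0.025 m and height (world z) of blank3_mid between 0.04 and 0.052 m and height (world z) of blank3_tip between 0.036 and 0.056 m and contact force between each of blank1, blank2, blank3 and anything else above 15 N and angle between the x axis of each of blank1, blank2, blank3 and the x axis of vise, either way round below 0.12 rad and value of joint lever below 0.06 rad and linear speed of each of pattern, old below 0.05 m/s); the robot touches nothing.
It fails at once if the hanging pattern is knocked off the hook (height (world z) of old below 0.05 m).
It fails at once if the sander is shoved aside by more than 30 mm (distance of sander from where it was at the start of the episode above 0.03 m).
It fails at once if the jar is shoved aside by more than 30 mm (distance of jar from where it was at the start of the episode above 0.03 m).
It fails at once if the mallet is shoved aside by more than 30 mm (distance of mallet from where it was at the start of the episode above 0.03 m).
Of blank1, blank2, blank3 only 2 to 3 are there at a start; the rules pass over those that are not, and their reading is None.
At some moment in a run one of blank1, blank2, blank3 may be knocked a few centimetres aside while the robot is not near it.
It also fails if it takes over 210 s, if anything falls off the work surface, if the arm or the gripper's body presses on something with over 40 N, if the wrist force passes 120 N, or if a joint passes its speed limit or range.

## Working session

There is one attempt and no reset: what is moved stays moved. The work goes in short steps, Python scripts to look and compute and a tool call to move; the robot and the scene stay as the last step left them, time stands still between calls to the robot, and variables do not carry over. Pictures are saved under pics/ and viewed, and the job is handed in when it is done.

Besides the shell and the picture viewer there is one more tool, called as name(argument=value, ...), one argument or row to a line, values as JSON. drive_tool: Moves the arm, as the interface text tells. Its arguments: {"type":"object","properties":{"targets":{"type":"string"},"hand":{"type":"number"},"squeeze":{"type":"number"}},"required":["targets"]}

```bash
mkdir -p pics; ls
python3 - <<'E'
from bench import manip
import cv2
print(manip.sense(), manip.tip_extent)
for n in ["side","top","wrist"]:
    c=manip.read_camera(n)
    cv2.imwrite(f"pics/{n}0.png",c["image"][:,:,::-1])
    print(n,{k:v for k,v in c.items() if k not in("image","depth")})
E
```

```text
pics
{'clock': 0.0, 'joint_pos': array([-1.30218343e+00,  3.26948627e-01, -1.93623014e-01,  1.05198793e+00,
        6.93495914e-06,  1.43660518e+00]), 'dq': array([-7.32694243e-04, -1.18066299e-03, -6.94881385e-05,  1.08961413e-03,
        1.03362328e-03,  1.09650854e-03]), 'joint_efforts': array([-1.10216864e-03, -4.43393469e+01,  2.62440223e+01,  1.55297422e-02,
       -7.97588973e-05,  6.86612452e-06]), 'ee_pos': array([ 0.21544807, -0.50536068,  0.21228443]), 'tcp_rot': array([-8.79865908e-04,  9.79786695e-01,  2.00043132e-01, -5.57504412e-05]), 'contact_force': array([-0.69370947,  0.26357719, -0.06481003]), 'torque': array([0.02649511, 0.0416597 , 0.04133722]), 'gripper_width': 0.9976231092118136} 0.017
side {'fx': 480.6506174676865, 'fy': 480.6506174676865, 'cx': 317.6176034677372, 'cy': 201.55661189907713, 'dist_coeffs': array([-0.01065793,  0.        ,  0.        ,  0.        ,  0.        ]), 'eye': array([0.19412359, 0.91466284, 0.98155209]), 'attitude': array([ 0.08172129, -0.1900799 ,  0.88429083, -0.41859406])}
top {'fx': 496.2600605470179, 'fy': 496.2600605470179, 'cx': 329.3900422952105, 'cy': 197.77043758983106, 'dist_coeffs': array([-0.08463361,  0.        ,  0.        ,  0.        ,  0.        ]), 'eye': array([ 0.35872997, -0.01748172,  1.54856328]), 'attitude': array([ 0.05529925, -0.70227398,  0.70760061, -0.05526862])}
wrist {'fx': 328.2400427461029, 'fy': 328.2400427461029, 'cx': 322.6939504448297, 'cy': 203.10835520991043, 'dist_coeffs': array([-0.01809863,  0.        ,  0.        ,  0.        ,  0.        ]), 'eye': array([ 0.27985678, -0.47784026,  0.37212778]), 'attitude': array([ 0.1147386 ,  0.82607542, -0.54639278, -0.07674234])}
```

View pics/side0.png

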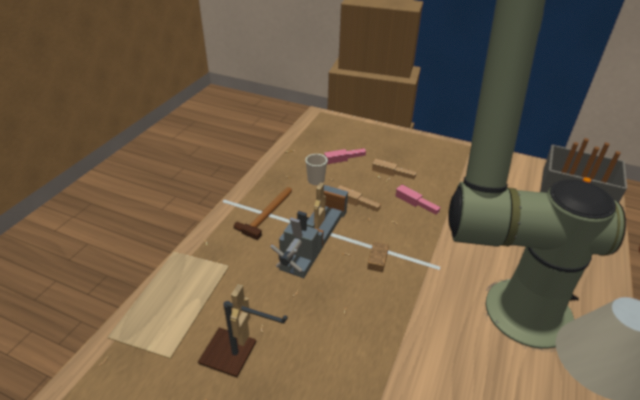

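View pics/top0.png

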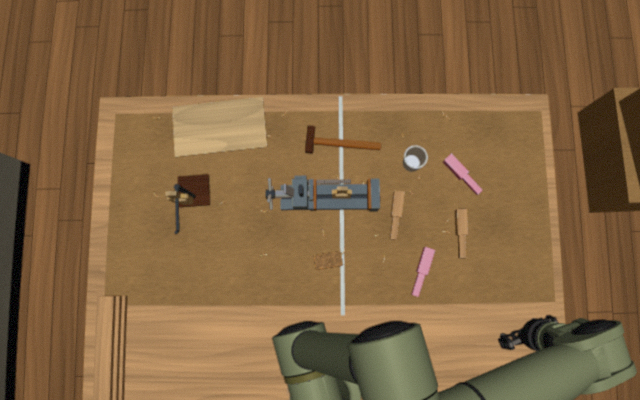

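View pics/wrist0.png

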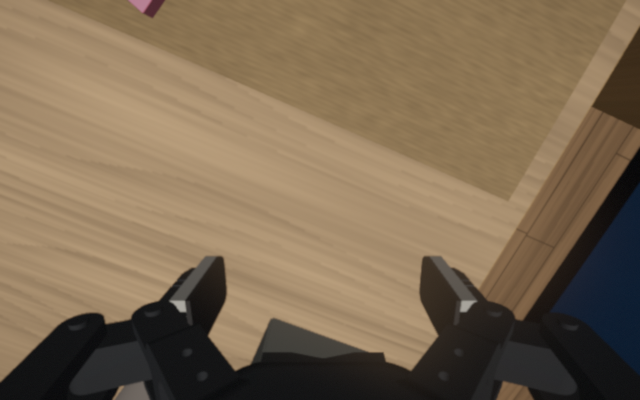

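```bash
cat > h.py <<'E'
from bench import manip
import numpy as np, cv2
from scipy.spatial.transform import Rotation as R
def q2R(q): return R.from_quat([q[1],q[2],q[3],q[0]])
class Cam:
    def __init__(s,n):
        c=manip.read_camera(n); s.n=n
        s.img=c["image"]; s.d=c["depth"]; s.K=np.array([[c["fx"],0,c["cx"]],[0,c["fy"],c["cy"]],[0,0,1]])
        s.D=np.array(c["dist_coeffs"]); s.e=np.array(c["eye"]); s.R=q2R(c["attitude"]).as_matrix()
    def rays(s,uv):
        p=cv2.undistortPoints(np.asarray(uv,float).reshape(-1,1,2),s.K,s.D).reshape(-1,2)
        return np.c_[p,np.ones(len(p))]
    def cloud(s):
        h,w=s.d.shape; u,v=np.meshgrid(np.arange(w),np.arange(h))
        r=s.rays(np.c_[u.ravel(),v.ravel()])
        P=(r*s.d.reshape(-1,1))@s.R.T+s.e
        P[s.d.ravel()==0]=np.nan
        return P.reshape(h,w,3)
    def atz(s,uv,z):
        r=s.rays(uv)@s.R.T
        return s.e+r*((z-s.e[2])/r[:,2:3])
    def proj(s,P):
        P=np.asarray(P,float).reshape(-1,3); 
        rv,_=cv2.Rodrigues(s.R.T)
        return cv2.projectPoints(P,rv,-s.R.T@s.e,s.K,s.D)[0].reshape(-1,2)
    def crop(s,name,x0,y0,x1,y1,k):
        im=s.img[y0:y1,x0:x1,::-1]
        cv2.imwrite("pics/"+name,cv2.resize(im,None,fx=k,fy=k,interpolation=cv2.INTER_CUBIC))
def st():
    s=manip.sense(); Rt=q2R(s["tcp_rot"])
    return s,np.array(s["ee_pos"]),Rt
def go(target_p,target_R=None):
    """shift & turn scaled for drive_tool from present pose"""
    s,p,Rt=st()
    d=Rt.inv().apply(np.array(target_p)-p)/0.4
    a=(Rt.inv()*target_R).as_rotvec()/np.pi if target_R is not None else np.zeros(3)
    print("move",np.round(d,4),np.round(a,4))
def down(yaw):
    """tool z down, tool y (jaw axis) at angle yaw from world x; """
    y=np.array([np.cos(yaw),np.sin(yaw),0]); z=np.array([0,0,-1.]); x=np.cross(y,z)
    return R.from_matrix(np.c_[x,y,z])
E
python3 - <<'E'
from h import *
c=Cam("top"); P=c.cloud(); np.save("top.npy",P)
c.crop("t1.png",250,120,500,310,3)
c.crop("t2.png",140,80,290,260,4)
for n,uv in dict(post=(301,190),jawL=(374,195),b1=(398,200),b1t=(395,235),b2=(461,218),b2t=(463,253),pink1=(455,165),hooktip=(178,231),hookpost=(178,186),sander=(328,260),jar=(415,158),mal=(310,140),table=(440,200)).items():
    print(n,np.round(P[uv[1],uv[0]],3))
E
```

```text
post [0.599 0.062 0.168]
jawL [ 0.598 -0.152  0.082]
b1 [ 0.59  -0.231  0.031]
b1t [ 0.482 -0.22   0.022]
b2 [ 0.532 -0.426  0.026]
b2t [ 0.424 -0.43   0.019]
pink1 [ 0.7   -0.414  0.031]
hooktip [0.482 0.398 0.199]
hookpost [0.61  0.407 0.188]
sander [ 0.407 -0.013  0.03 ]
jar [ 0.728 -0.292  0.009]
mal [0.784 0.042 0.029]
table [ 0.593 -0.369 -0.001]
```

View pics/t1.png

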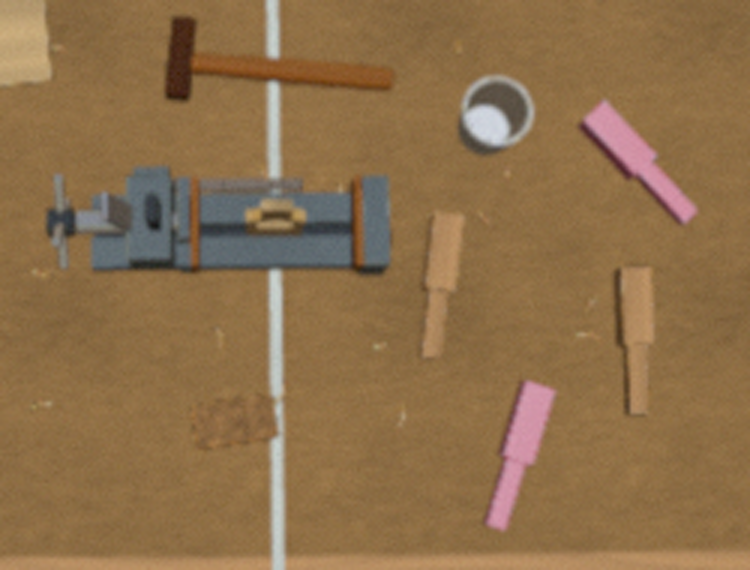

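View pics/t2.png

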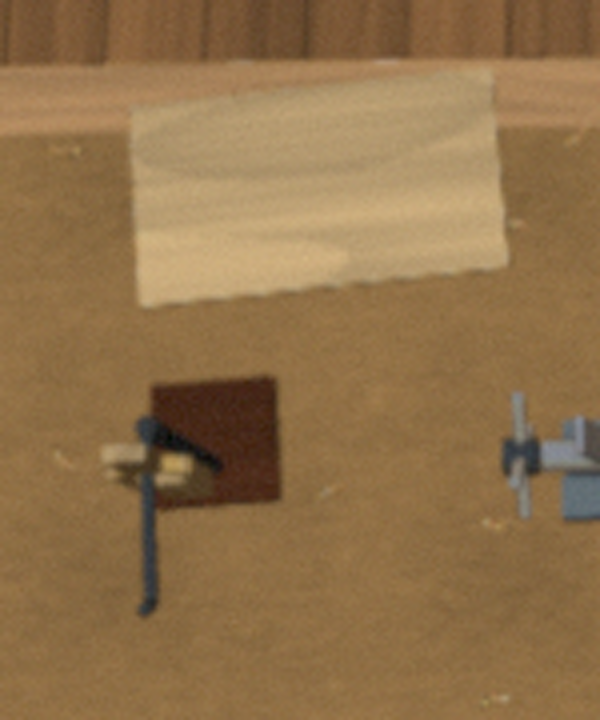

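Run:
```python
from h import *
P=np.load("top.npy"); X=P.reshape(-1,3)
def rect(m,name):
    Q=X[m]; 
    r=cv2.minAreaRect((Q[:,:2]*1000).astype(np.float32)); print(name,len(Q),np.round(Q.mean(0),4),np.round(r[0],1),np.round(r[1],1),round(r[2],2))
def box(x0,x1,y0,y1,z0,z1): return (X[:,0]>x0)&(X[:,0]<x1)&(X[:,1]>y0)&(X[:,1]<y1)&(X[:,2]>z0)&(X[:,2]<z1)
rect(box(.5,.7,-.2,-.1,.075,.095),"fixedjaw")
rect(box(.5,.7,-.2,.2,.022,.040),"bed")
rect(box(.5,.7,-.1,.06,.075,.095),"movjaw")
rect(box(.5,.7,0,.12,.100,.118),"block")
rect(box(.5,.7,0,.12,.155,.175),"posttop")
rect(box(.5,.7,0,.12,.172,.19),"levtop")
rect(box(.5,.7,-.1,.0,.15,.19),"pattern top")
rect(box(.52,.68,-.27,-.19,.025,.040),"b1 head")
rect(box(.4,.55,-.27,-.19,.014,.03),"b1 handle")
rect(box(.47,.62,-.46,-.38,.025,.040),"b2 head")
rect(box(.3,.479,-.46,-.4,.014,.03),"b2 handle")
rect(box(.35,.45,-.1,.07,.015,.04),"sander")
rect(box(.56,.7,.35,.5,.21,.26),"old top")
rect(box(.4,.66,.35,.5,.175,.205),"arm")
```

```text
fixedjaw 358 [ 0.6047 -0.1504  0.0844] [ 605.  -150.6] [33.9 92. ] 88.79
bed 1069 [ 0.5989 -0.0322  0.0298] [607.3 -15.2] [295.1  96.1] 89.97
movjaw 191 [0.6012 0.0213 0.0853] [598.2 -13.4] [132.8  89.1] 83.67
block 430 [0.6025 0.0665 0.1096] [602.7  71.2] [86.9 85.3] 43.23
posttop 62 [0.6023 0.0795 0.1655] [603.2  84.1] [25.2 50.4] 0.05
levtop 27 [0.6038 0.1062 0.1775] [603.7 106.2] [23.1  6.2] 0.05
pattern top 61 [ 0.6032 -0.0537  0.1692] [604.1 -54. ] [28.5 12.6] 89.92
b1 head 291 [ 0.575  -0.2288  0.0314] [ 570.  -228.4] [ 32.8 100.1] 81.04
b1 handle 157 [ 0.5078 -0.2187  0.0252] [ 508.9 -218.2] [27.9 78.7] 83.08
b2 head 283 [ 0.5184 -0.4268  0.0315] [ 516.6 -427.3] [87.2 34.9] 0.74
b2 handle 149 [ 0.4449 -0.4252  0.0242] [ 444.3 -425.6] [20.8 65. ] 89.65
sander 413 [ 0.407  -0.0124  0.0293] [407.2 -12.3] [45.2 84.7] 8.41
old top 90 [0.5799 0.4077 0.2372] [580.7 409.3] [12.2 33.6] 1.63
arm 227 [0.5565 0.4045 0.1925] [548.7 413.8] [ 55.  137.9] 79.76
```

Run:
```python
from h import *
go([0.604,-0.054,0.33],down(0))
```

```text
move [ 1.3361 -0.6583 -0.2927] [-3.000e-04 -2.000e-04 -3.718e-01]
```

drive_tool(
  targets="0.1 -0.05 -0.15 0 0 -0.06;0.3 -0.15 -0.29 0 0 -0.12;0.6 -0.3 -0.29 0 0 -0.37;0.6 -0.3 -0.29 0 0 -0.37;0.9 -0.45 -0.29 0 0 -0.37;0.9 -0.45 -0.29 0 0 -0.37;0.9 -0.45 -0.29 0 0 -0.37;0.9 -0.45 -0.29 0 0 -0.37;0.9 -0.45 -0.29 0 0 -0.37;0.9 -0.45 -0.29 0 0 -0.3718;0.9 -0.45 -0.29 0 0 -0.3718;0.9 -0.45 -0.29 0 0 -0.3718",
  hand=1,
)

```text
clock: 1.2
ee_pos: [0.4784, -0.1964, 0.3294]
tcp_rot: [0.0, 0.705, 0.709, 0.001]
contact_force: [-0.1, 0.2, -0.8]
gripper_width: 0.999
```

Run:
```python
from h import *
print(st()[0]["joint_pos"])
go([0.604,-0.054,0.33],down(0))
```

```text
[-5.32976095e-01  2.13214703e-01 -4.92737797e-02  1.30742633e+00
  1.08733661e-03  1.03215095e+00]
move [ 0.3541  0.3161 -0.0008] [ 0.0004 -0.0002  0.0018]
```

drive_tool(
  targets="0.354 0.316 0 0 0 0;0.354 0.316 0 0 0 0;0.354 0.316 0 0 0 0;0.354 0.316 0 0 0 0;0.354 0.316 0 0 0 0;0.354 0.316 0 0 0 0;0.354 0.316 0 0 0 0;0.354 0.316 0 0 0 0",
)

```text
clock: 1.87
ee_pos: [0.6019, -0.0587, 0.3286]
tcp_rot: [-0.0, 0.707, 0.707, -0.001]
contact_force: [-0.2, -1.0, -0.0]
gripper_width: 0.998
```

Run:
```python
from h import *
print(st()[1],st()[0]["clock"])
c=Cam("wrist"); print(c.e, c.R[:,2]); cv2.imwrite("pics/w1.png",c.img[:,:,::-1]); np.save("w1.npy",c.cloud())
```

```text
[ 0.60188746 -0.05874546  0.32864255] 1.8667
[0.60253007 0.01143129 0.48834268] [-0.00126346 -0.27449316 -0.96158822]
```

View pics/w1.png

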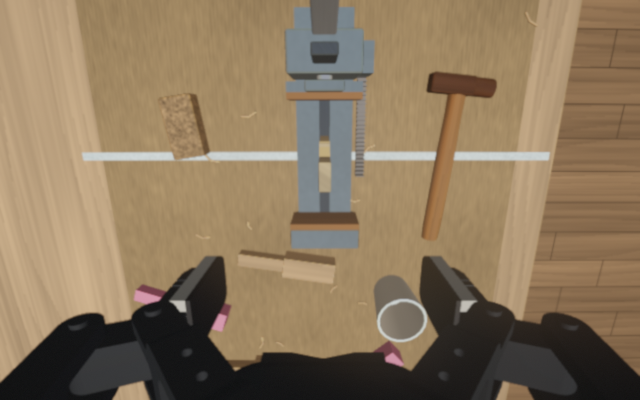

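Run:
```python
from h import *
P=np.load("w1.npy"); X=P.reshape(-1,3)
def rect(b,name):
    x0,x1,y0,y1,z0,z1=b
    m=(X[:,0]>x0)&(X[:,0]<x1)&(X[:,1]>y0)&(X[:,1]<y1)&(X[:,2]>z0)&(X[:,2]<z1)
    Q=X[m]
    if len(Q)<4: print(name,len(Q));return
    r=cv2.minAreaRect((Q[:,:2]*1000).astype(np.float32)); print(name,len(Q),"mean",np.round(Q.mean(0),4),"min",np.round(Q.min(0),3),"max",np.round(Q.max(0),3),np.round(r[0],1),np.round(r[1],1),round(r[2],2))
rect((.5,.7,-.2,-.1,.080,.09),"fixedjaw")
rect((.5,.7,-.12,.03,.028,.033),"bed")
rect((.5,.7,0,.055,.080,.09),"movjaw")
rect((.5,.7,0,.12,.105,.114),"block")
rect((.5,.7,0,.12,.16,.17),"posttop")
rect((.5,.7,-.1,.0,.166,.18),"pattern top")
rect((.58,.63,-.1,.0,.124,.16),"pattern tab side")
rect((.58,.63,-.1,.0,.05,.124),"pattern body")
rect((.53,.68,-.27,-.19,.028,.035),"b1 head")
```

```text
fixedjaw 1700 mean [ 0.6039 -0.149   0.084 ] min [ 0.559 -0.167  0.08 ] max [ 0.649 -0.132  0.087] [ 603.8 -149.7] [35.4 90.1] 89.91
bed 4049 mean [ 0.6038 -0.0445  0.0292] min [ 0.566 -0.12   0.028] max [0.647 0.024 0.033] [605.3 -47.9] [144.4  80.6] 89.08
movjaw 1035 mean [0.6031 0.0332 0.0841] min [0.558 0.024 0.08 ] max [0.649 0.05  0.09 ] [603.5  36.9] [90.1 26.7] 0.03
block 3317 mean [0.6033 0.0666 0.1088] min [0.561 0.032 0.105] max [0.646 0.094 0.114] [603.4  62.8] [61.5 84.4] 89.95
posttop 596 mean [0.6034 0.076  0.1645] min [0.59 0.06 0.16] max [0.616 0.104 0.169] [603.4  81.8] [25.7 44.3] 0.4
pattern top 361 mean [ 0.6039 -0.052   0.171 ] min [ 0.598 -0.067  0.168] max [ 0.609 -0.038  0.173] [603.5 -52.3] [11.7 29.4] 0.18
pattern tab side 70 mean [ 0.6037 -0.0376  0.139 ] min [ 0.598 -0.038  0.124] max [ 0.61  -0.036  0.159] [603.8 -37. ] [ 2.5 11.5] 87.55
pattern body 169 mean [ 0.6035 -0.0291  0.1111] min [ 0.598 -0.037  0.062] max [ 0.609 -0.024  0.124] [603.5 -30.5] [11.7 13.2] 0.1
b1 head 998 mean [ 0.579  -0.2279  0.031 ] min [ 0.538 -0.25   0.028] max [ 0.621 -0.207  0.034] [ 579.1 -228.6] [33.4 80. ] 80.82
```

drive_tool(
  targets="0 0 0.12 0 0 0;0 0 0.2 0 0 0;0 0 0.2 0 0 0;0 0 0.2 0 0 0;0 0 0.2 0 0 0",
)

```text
clock: 2.33
ee_pos: [0.6033, -0.0589, 0.2515]
tcp_rot: [0.001, 0.708, 0.707, 0.001]
contact_force: [1.1, 0.0, 0.9]
gripper_width: 1.004
```

Run:
```python
from h import *
go([0.6037,-0.0523,0.154],down(0))
```

```text
move [0.0166 0.0004 0.2438] [ 0.0008  0.0002 -0.0004]
```

drive_tool(
  targets="0.0166 0 0.1 0 0 0;0.0166 0 0.2 0 0 0;0.0166 0 0.24 0 0 0;0.0166 0 0.24 0 0 0;0.0166 0 0.24 0 0 0;0.0166 0 0.24 0 0 0",
)

```text
clock: 2.83
ee_pos: [0.6052, -0.0518, 0.1566]
tcp_rot: [0.002, 0.707, 0.707, 0.002]
contact_force: [0.2, 0.3, 0.1]
gripper_width: 1.003
```

Run:
```python
from h import *
print(st()[1]); go([0.6037,-0.0523,0.154],down(0))
c=Cam("wrist"); cv2.imwrite("pics/w2.png",c.img[:,:,::-1])
c=Cam("side"); c.crop("s2.png",230,150,400,290,4)
```

```text
[ 0.60520076 -0.05178551  0.15659916]
move [-0.0013 -0.0038  0.0065] [ 0.0017  0.0004 -0.0001]
```

View pics/w2.png

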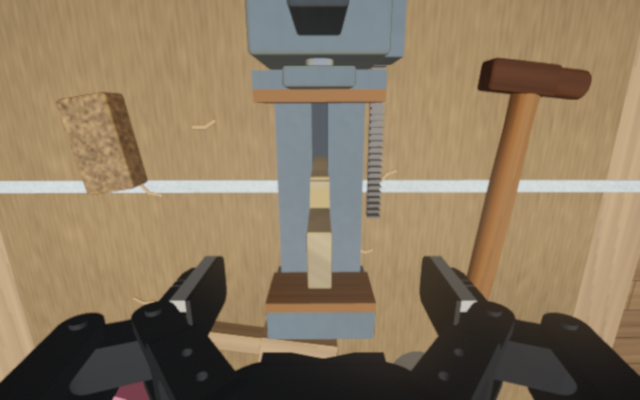

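View pics/s2.png

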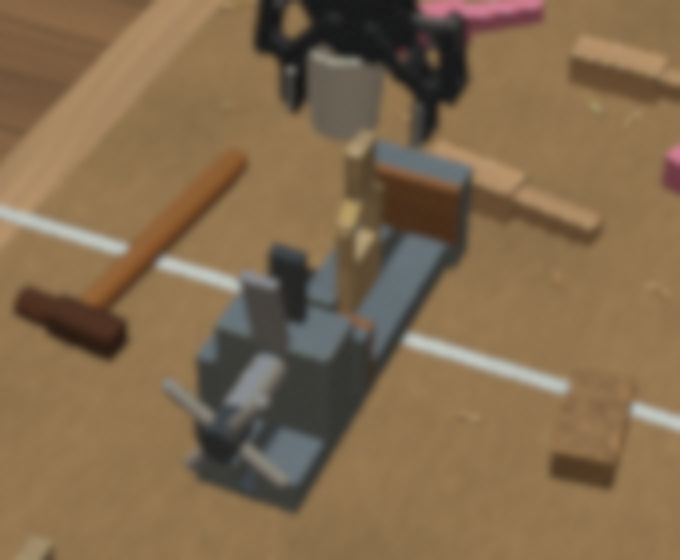

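Run:
```python
from h import *
c=Cam("wrist"); s,p,Rt=st(); print(p,c.e,c.R[:,2])
P=c.cloud(); 
for uv in [(318,240),(318,280),(212,290),(435,290),(205,262),(320,320)]: print(uv,np.round(P[uv[1],uv[0]],4))
print(c.proj([p, p+[0,0,-.017],[.6037,-.0523,.172],[.6037,-.037,.172],[.6037,-.067,.172]]))
c=Cam("side"); print((c.proj([p,p+[0.04,0,0],p-[0.04,0,0],[.6037,-.0523,.172]])-[230,150])*4)
```

```text
[ 0.60451267 -0.05152007  0.15574687] [0.60443568 0.01865802 0.31587788] [ 0.0052678  -0.27514111 -0.96138942]
(318, 240) [ 0.603  -0.0417  0.1692]
(318, 280) [ 0.6029 -0.0619  0.1714]
(212, 290) [nan nan nan]
(435, 290) [ 0.6475 -0.047   0.2062]
(205, 262) [ 0.5584 -0.0394  0.1973]
(320, 320) [ 0.6034 -0.1481  0.0831]
[[321.22725491 247.44874655]
 [321.18326295 235.53700129]
 [319.59263082 262.62256955]
 [319.47135459 232.8582124 ]
 [319.70389491 289.71584428]]
[[355.64676342 162.10184319]
 [303.41209649 147.21805261]
 [408.84061567 177.2597421 ]
 [357.5660463  143.24181546]]
```

Run:
```python
from h import *
c=Cam("wrist"); P=c.cloud()
Q=P[240:320,180:240].reshape(-1,3); Q=Q[(Q[:,2]>.12)]; print(len(Q),np.nanmin(Q,0),np.nanmax(Q,0)); 
for v in range(255,320,8): print(v,[tuple(np.round(P[v,u],3)) for u in (214,218,222)])
```

```text
2564 [ 0.5480518  -0.06188409  0.1839587 ] [ 0.56504312 -0.03788247  0.23466774]
255 [(np.float64(0.559), np.float64(-0.04), np.float64(0.189)), (np.float64(0.56), np.float64(-0.04), np.float64(0.188)), (np.float64(0.5), np.float64(-0.127), np.float64(0.0))]
263 [(np.float64(0.561), np.float64(-0.039), np.float64(0.197)), (np.float64(0.561), np.float64(-0.042), np.float64(0.192)), (np.float64(0.562), np.float64(-0.044), np.float64(0.188))]
271 [(np.float64(0.562), np.float64(-0.042), np.float64(0.199)), (np.float64(0.562), np.float64(-0.044), np.float64(0.194)), (np.float64(0.561), np.float64(-0.047), np.float64(0.188))]
279 [(np.float64(0.562), np.float64(-0.045), np.float64(0.2)), (np.float64(0.561), np.float64(-0.048), np.float64(0.194)), (np.float64(0.561), np.float64(-0.051), np.float64(0.189))]
287 [(np.float64(0.562), np.float64(-0.048), np.float64(0.201)), (np.float64(nan), np.float64(nan), np.float64(nan)), (np.float64(0.561), np.float64(-0.054), np.float64(0.19))]
295 [(np.float64(0.562), np.float64(-0.051), np.float64(0.202)), (np.float64(0.562), np.float64(-0.054), np.float64(0.197)), (np.float64(0.562), np.float64(-0.056), np.float64(0.193))]
303 [(np.float64(0.562), np.float64(-0.054), np.float64(0.202)), (np.float64(0.562), np.float64(-0.056), np.float64(0.199)), (np.float64(0.562), np.float64(-0.06), np.float64(0.193))]
311 [(np.float64(0.562), np.float64(-0.057), np.float64(0.203)), (np.float64(0.562), np.float64(-0.06), np.float64(0.199)), (np.float64(0.494), np.float64(-0.195), np.float64(-0.0))]
319 [(np.float64(0.562), np.float64(-0.06), np.float64(0.204)), (np.float64(0.488), np.float64(-0.205), np.float64(-0.0)), (np.float64(0.493), np.float64(-0.205), np.float64(-0.0))]
```

drive_tool(
  targets="0 0 -0.1 0 0 0;0 0 -0.1 0 0 0;0 0 -0.1 0 0 0;0 0 -0.1 0 0 0;0 0 -0.1 0 0 0;0 0 -0.1 0 0 0;0 0 -0.1 0 0 0;0 0 -0.1 0 0 0",
  hand=-0.7,
)

```text
clock: 3.75
ee_pos: [0.6022, -0.051, 0.1924]
tcp_rot: [-0.001, 0.707, 0.707, -0.0]
contact_force: [1.1, 1.2, -0.0]
gripper_width: 0.145
```

Run:
```python
from h import *
c=Cam("wrist"); s,p,Rt=st(); print(p,s["gripper_width"])
cv2.imwrite("pics/w3.png",c.img[:,:,::-1])
P=c.cloud(); X=P.reshape(-1,3); m=(abs(X[:,0]-p[0])<.05)&(abs(X[:,1]-p[1])<.014)&(X[:,2]>.175)
Q=X[m]; print(len(Q),Q.min(0),Q.max(0))
for z in np.arange(.17,.24,.006):
    q=Q[abs(Q[:,2]-z)<.003]
    if len(q): print(round(z,3),len(q),q.min(0).round(3),q.max(0).round(3))
c=Cam("side"); c.crop("s3.png",230,100,400,240,4)
print((c.proj([p+[0,0,-.019],p,p+[0,0,.02]])-[230,100])*4)
```

```text
[ 0.6023501  -0.05099912  0.19254769] 0.15207885970874452
30738 [ 0.55235232 -0.06310076  0.20843099] [ 0.65234189 -0.03700027  0.2995013 ]
0.206 1 [ 0.609 -0.05   0.208] [ 0.609 -0.05   0.208]
0.212 106 [ 0.586 -0.062  0.209] [ 0.619 -0.039  0.215]
0.218 323 [ 0.583 -0.052  0.215] [ 0.623 -0.039  0.221]
0.224 426 [ 0.583 -0.061  0.221] [ 0.622 -0.039  0.227]
0.23 500 [ 0.583 -0.059  0.227] [ 0.623 -0.039  0.233]
0.236 531 [ 0.583 -0.061  0.233] [ 0.623 -0.039  0.239]
[[358.64025222 343.01316883]
 [359.12242132 320.93472454]
 [359.63963013 297.25084573]]
```

View pics/w3.png

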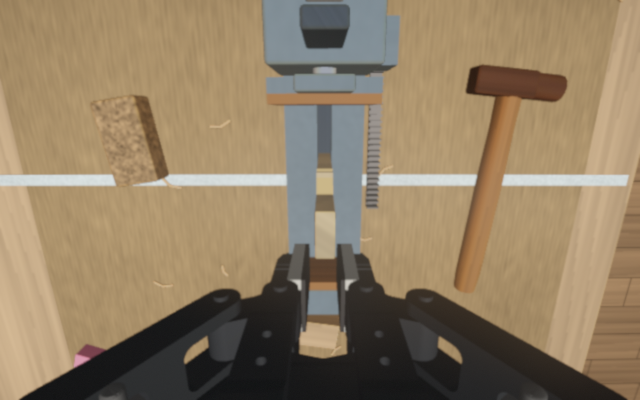

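View pics/s3.png

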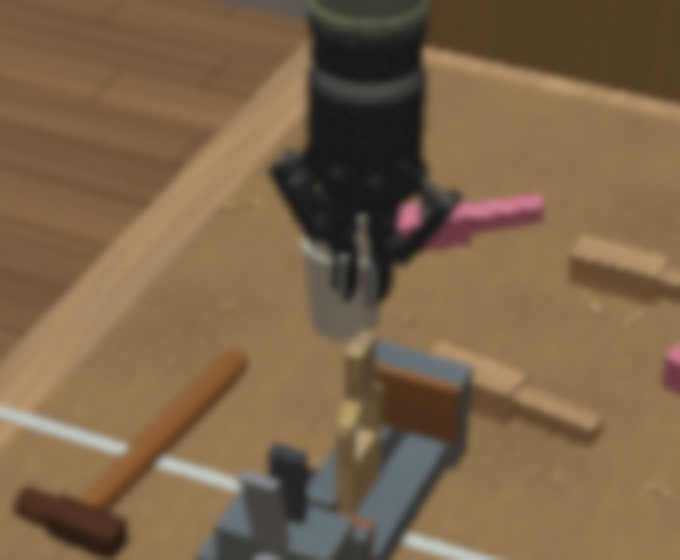

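drive_tool(
  targets="-0.003 0.003 0 0 0 0;-0.003 0.003 0 0 0 0;-0.003 0.003 0.05 0 0 0;-0.003 0.003 0.1 0 0 0;-0.003 0.003 0.15 0 0 0;-0.003 0.003 0.18 0 0 0;-0.003 0.003 0.18 0 0 0;-0.003 0.003 0.18 0 0 0;-0.003 0.003 0.18 0 0 0",
  hand=0,
)

```text
clock: 4.6
ee_pos: [0.6046, -0.0524, 0.122]
tcp_rot: [0.001, 0.707, 0.707, 0.0]
contact_force: [0.7, 1.0, 0.6]
gripper_width: 0.5
```

Run:
```python
from h import *
c=Cam("wrist"); s,p,Rt=st(); print(p,s["gripper_width"],s["contact_force"])
cv2.imwrite("pics/w4.png",c.img[:,:,::-1])
c=Cam("side"); c.crop("s4.png",230,150,400,290,4)
```

```text
[ 0.60479222 -0.0524544   0.12235202] 0.49923884144773506 [ 0.10253232 -0.62850132  0.57211657]
```

View pics/w4.png

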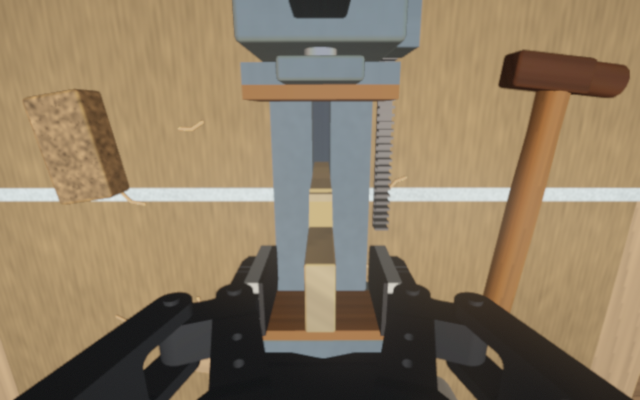

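View pics/s4.png

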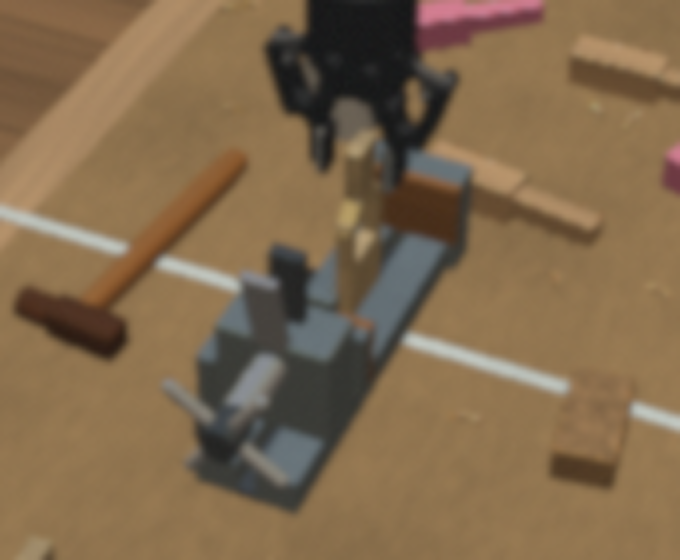

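drive_tool(
  targets="0 0 0 0 0 0;0 0 0 0 0 0;0 0 0 0 0 0;0 0 0 0 0 0;0 0 0 0 0 0;0 0 0 0 0 0;0 0 0 0 0 0",
  hand=-1,
  squeeze=40,
)

```text
clock: 5.28
ee_pos: [0.6043, -0.0524, 0.1218]
tcp_rot: [0.001, 0.707, 0.707, 0.0]
contact_force: [0.2, 0.6, 5.4]
gripper_width: 0.135
```

drive_tool(
  targets="0 0 -0.05 0 0 0;0 0 -0.1 0 0 0;0 0 -0.18 0 0 0;0 0 -0.26 0 0 0;0 0 -0.34 0 0 0;0 0 -0.38 0 0 0;0 0 -0.38 0 0 0;0 0 -0.38 0 0 0;0 0 -0.38 0 0 0",
)

```text
clock: 6.03
ee_pos: [0.603, -0.0521, 0.2713]
tcp_rot: [-0.001, 0.707, 0.707, -0.001]
contact_force: [-0.3, -0.3, -1.0]
gripper_width: 0.137
```

Run:
```python
from h import *
c=Cam("side"); c.crop("s5.png",190,100,400,300,3.5) if 0 else c.crop("s5.png",200,80,400,230,4)
s,p,Rt=st(); print(p,s["gripper_width"])
P=c.cloud(); X=P.reshape(-1,3)
m=(abs(X[:,0]-p[0])<.04)&(abs(X[:,1]-p[1])<.04)&(X[:,2]>.1)&(X[:,2]<p[2]+.017)
Q=X[m]; print(len(Q),Q.min(0),Q.max(0))
# hook cloud
c=Cam("side"); np.save("side.npy",P)
c.crop("s5h.png",190,260,310,390,5)
for uv in [(230,310),(284,320),(260,314),(238,290)]: print(uv,P[uv[1],uv[0]].round(3))
```

```text
[ 0.60274101 -0.05202616  0.27090256] 0.1352181667972363
477 [ 0.59428163 -0.08134935  0.15464639] [ 0.60971336 -0.01981311  0.28677695]
(230, 310) [0.6   0.414 0.176]
(284, 320) [0.478 0.408 0.203]
(260, 314) [0.53  0.411 0.197]
(238, 290) [0.577 0.409 0.245]
```

View pics/s5.png

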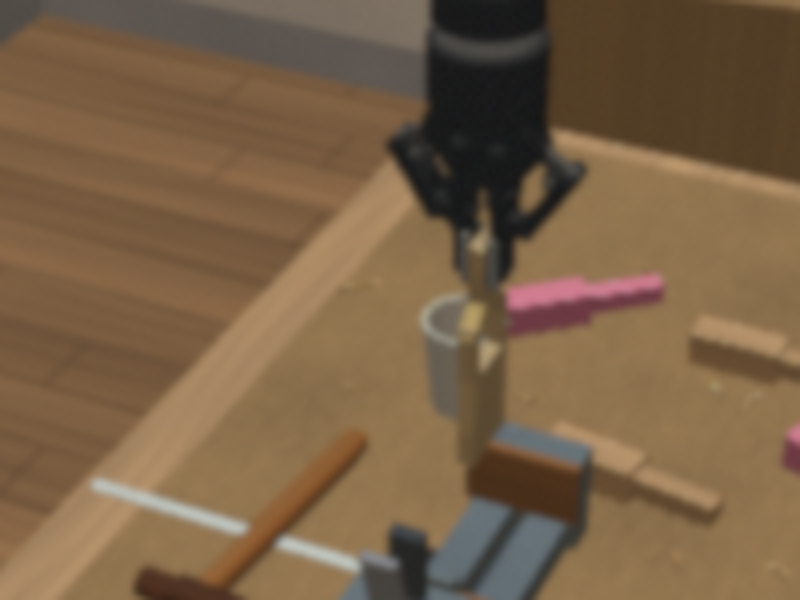

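View pics/s5h.png

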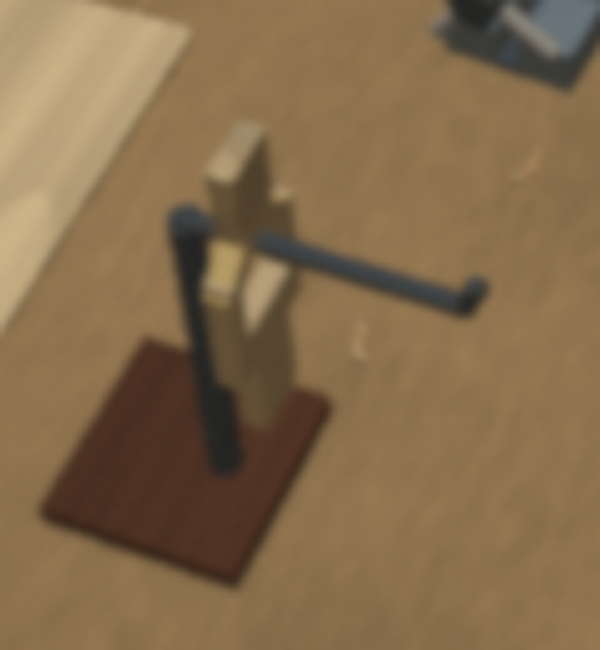

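Run:
```python
from h import *
ct=Cam("top"); cs=Cam("side")
for c in (ct,cs):
    X=c.cloud().reshape(-1,3); I=c.img.reshape(-1,3).astype(int)
    m=(X[:,0]>.5)&(X[:,0]<.565)&(abs(X[:,1]-.405)<.03)&(X[:,2]>.17)&(X[:,2]<.212)&(I.max(1)<110)
    Q=X[m]; f=np.polyfit(Q[:,0],Q[:,1],1); print(c.n,len(Q),"y=",f,np.polyval(f,[.48,.525,.61]),"z",Q[:,2].mean(),np.median(Q[:,2]))
    m=(X[:,0]>.46)&(X[:,0]<.5)&(abs(X[:,1]-.405)<.03)&(X[:,2]>.17)&(X[:,2]<.23)
    Q=X[m]; print("tip",len(Q),Q.min(0),Q.max(0),Q.mean(0))
    m=(X[:,0]>.58)&(X[:,0]<.64)&(abs(X[:,1]-.405)<.03)&(X[:,2]>.17)&(X[:,2]<.205)&(I.max(1)<90)
    Q=X[m]; print("post",len(Q),Q.min(0),Q.max(0),Q.mean(0))
    m=(X[:,0]>.55)&(X[:,0]<.62)&(abs(X[:,1]-.405)<.04)&(X[:,2]>.208)
    Q=X[m]; print("old",len(Q),Q.min(0),Q.max(0),Q.mean(0), cv2.minAreaRect((Q[:,:2]*1000).astype(np.float32)))
```

```text
top 87 y= [0.06933477 0.36901403] [0.40229472 0.40541478 0.41130824] z 0.19347983047644385 0.1935014471758263
tip 35 [0.4762635  0.39794897 0.18010297] [0.49982323 0.41033945 0.21098259] [0.48725065 0.4020957  0.19774447]
post 38 [0.58672598 0.38154729 0.17294078] [0.61559182 0.4182429  0.19722783] [0.6067576  0.40810935 0.18857535]
old 90 [0.57417724 0.39351318 0.20863069] [0.58753309 0.42469672 0.24998175] [0.57994599 0.40789788 0.23667344] ((580.70947265625, 409.2808532714844), (12.432467460632324, 31.38176155090332), 2.7268800735473633)
side 159 y= [0.07368096 0.36905611] [0.40442297 0.40773861 0.4140015 ] z 0.1936536314439122 0.19401222309019517
tip 75 [0.47365373 0.39763838 0.1859922 ] [0.49944985 0.40970358 0.21102658] [0.4859483  0.40544903 0.19841632]
post 81 [0.58014444 0.39238549 0.17006219] [0.61410001 0.42058152 0.19803042] [0.60384275 0.41540517 0.18589463]
old 229 [0.57229864 0.39428388 0.20818603] [0.58779945 0.42672909 0.24834826] [0.57724734 0.4137109  0.23250722] ((579.8017578125, 410.6807556152344), (14.334217071533203, 32.3417854309082), 3.085627317428589)
```

drive_tool(
  targets="0 0 -0.05 0 0 0;0.05 -0.05 -0.1 0 0 0;0.15 -0.1 -0.1 0 0 0;0.25 -0.15 -0.1 0 0 0;0.35 -0.2 -0.1 0 0 -0.01;0.45 -0.25 -0.1 0 0 -0.02;0.55 -0.3 -0.1 0 0 -0.022;0.65 -0.35 -0.1 0 0 -0.022;0.75 -0.4 -0.1 0 0 -0.022;0.8 -0.41 -0.1 0 0 -0.022;0.8 -0.41 -0.1 0 0 -0.022;0.8 -0.41 -0.1 0 0 -0.022",
)

```text
clock: 7.23
ee_pos: [0.4385, 0.2695, 0.3124]
tcp_rot: [-0.0, 0.68, 0.733, -0.001]
contact_force: [0.8, -0.5, -1.5]
gripper_width: 0.137
```

Run:
```python
from h import *
print(st()[1],st()[0]["gripper_width"]);go([.438,.3985,.31],down(.07))
```

```text
[0.43846121 0.26954642 0.31244605] 0.13656282438318526
move [0.3216 0.0227 0.0059] [-0.0003  0.0002  0.0013]
```

drive_tool(
  targets="0.1 0.007 0 0 0 0;0.2 0.014 0 0 0 0;0.3216 0.0227 0.006 0 0 0.001;0.3216 0.0227 0.05 0 0 0.001;0.3216 0.0227 0.1 0 0 0.001;0.3216 0.0227 0.15 0 0 0.001;0.3216 0.0227 0.19 0 0 0.001;0.3216 0.0227 0.22 0 0 0.001;0.3216 0.0227 0.226 0 0 0.001;0.3216 0.0227 0.226 0 0 0.001;0.3216 0.0227 0.226 0 0 0.001",
)

```text
clock: 8.15
ee_pos: [0.4408, 0.3961, 0.2231]
tcp_rot: [0.0, 0.684, 0.73, 0.0]
contact_force: [0.8, -0.1, 0.3]
gripper_width: 0.132
```

Run:
```python
from h import *
s,p,Rt=st(); print(p,s["gripper_width"]);go([.438,.3985,.222],down(.07))
c=Cam("side"); c.crop("s6.png",200,220,360,370,5) if 0 else c.crop("s6.png",200,220,350,340,5)
X=c.cloud().reshape(-1,3)
m=(abs(X[:,0]-p[0])<.03)&(abs(X[:,1]-p[1])<.04)&(X[:,2]>.06)&(X[:,2]<p[2])
Q=X[m]; print(len(Q),Q.min(0),Q.max(0))
c=Cam("wrist"); cv2.imwrite("pics/w6.png",c.img[:,:,::-1])
```

```text
[0.44081868 0.39606294 0.22305689] 0.13206584216233766
move [ 0.0065 -0.0066  0.0026] [ 0.0001  0.     -0.0017]
538 [0.43220557 0.36875486 0.10578725] [0.44567148 0.42488503 0.22285211]
```

View pics/s6.png

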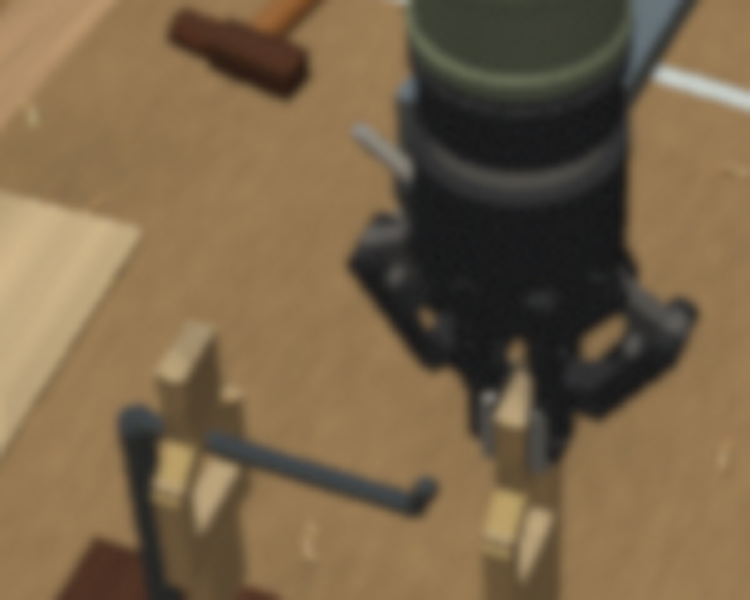

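View pics/w6.png

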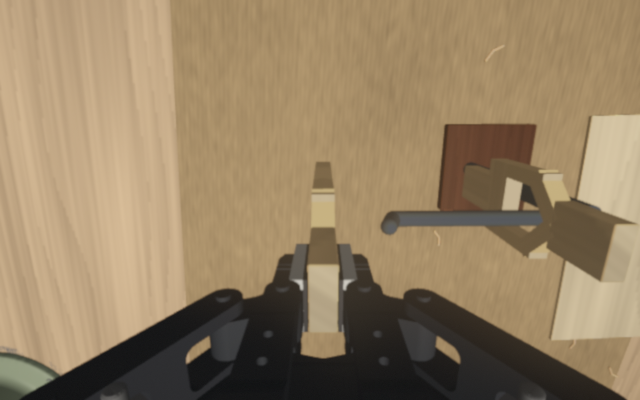

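Run:
```python
from h import *
c=Cam("wrist"); P=c.cloud(); I=c.img
for u in range(385,520,12):
    col=[(v,P[v,u]) for v in range(195,245) if I[v,u].max()<115 and P[v,u][2]>.15 and P[v,u][2]<.23]
    if col:
        q=np.array([a for _,a in col]); print(u,len(q),q.min(0).round(4),q.max(0).round(4))
# pattern visible points
X=P.reshape(-1,3); 
m=(abs(X[:,0]-.44)<.02)&(abs(X[:,1]-.397)<.04)&(X[:,2]>.2)&(X[:,2]<.28)
s,p,_=st()
for uv in [(320,235),(322,250),(322,310),(322,325),(322,200),(322,220),(322,190)]: print(uv,P[uv[1],uv[0]].round(4))
print(p)
```

```text
385 18 [0.4765 0.4008 0.193 ] [0.4789 0.4079 0.2076]
397 16 [0.4838 0.4042 0.1912] [0.4865 0.4095 0.2053]
409 15 [0.4933 0.4022 0.1881] [0.4946 0.4094 0.1945]
421 14 [0.5008 0.4025 0.1899] [0.5017 0.41   0.1946]
433 15 [0.5081 0.4031 0.1878] [0.5098 0.4106 0.1953]
445 15 [0.5155 0.4039 0.1886] [0.517  0.4111 0.1949]
457 15 [0.5228 0.4039 0.189 ] [0.5243 0.4116 0.1945]
469 15 [0.5299 0.4038 0.1878] [0.5324 0.4119 0.1947]
481 15 [0.5374 0.4048 0.1878] [0.54   0.4122 0.1948]
493 15 [0.5449 0.4055 0.1894] [0.5467 0.4131 0.1945]
505 30 [0.5519 0.3841 0.1548] [0.5777 0.4138 0.1944]
517 34 [0.5592 0.3868 0.1562] [0.5859 0.4141 0.1951]
(320, 235) [0.4391 0.4116 0.2434]
(322, 250) [0.44   0.4118 0.2603]
(322, 310) [0.4413 0.3924 0.2732]
(322, 325) [0.4418 0.3848 0.272 ]
(322, 200) [0.4394 0.4214 0.2185]
(322, 220) [0.44   0.4126 0.2249]
(322, 190) [0.4392 0.4254 0.213 ]
[0.44079051 0.39680248 0.22377949]
```

drive_tool(
  targets="0.010 0 0 0 0 0;0.010 0 0 0 0 -0.001;0.010 0.03 0 0 0 -0.001;0.010 0.06 0 0 0 -0.001;0.011 0.09 0 0 0 -0.001;0.011 0.12 0 0 0 -0.001;0.011 0.15 0 0 0 -0.001;0.011 0.18 0 0 0 -0.001;0.011 0.21 0 0 0 -0.001;0.011 0.216 0 0 0 -0.001;0.011 0.216 0 0 0 -0.001",
)

```text
clock: 9.22
ee_pos: [0.5264, 0.4069, 0.2225]
tcp_rot: [-0.0, 0.682, 0.731, 0.0]
contact_force: [-0.2, -0.6, -0.6]
gripper_width: 0.136
```

Run:
```python
from h import *
s,p,Rt=st(); print(p,s["gripper_width"],s["contact_force"])
c=Cam("side"); c.crop("s7.png",200,220,350,340,5)
c=Cam("wrist"); cv2.imwrite("pics/w7.png",c.img[:,:,::-1])
```

```text
[0.52637336 0.40687047 0.22245832] 0.13595208532800343 [-0.19942069 -0.61086741 -0.63053661]
```

View pics/s7.png

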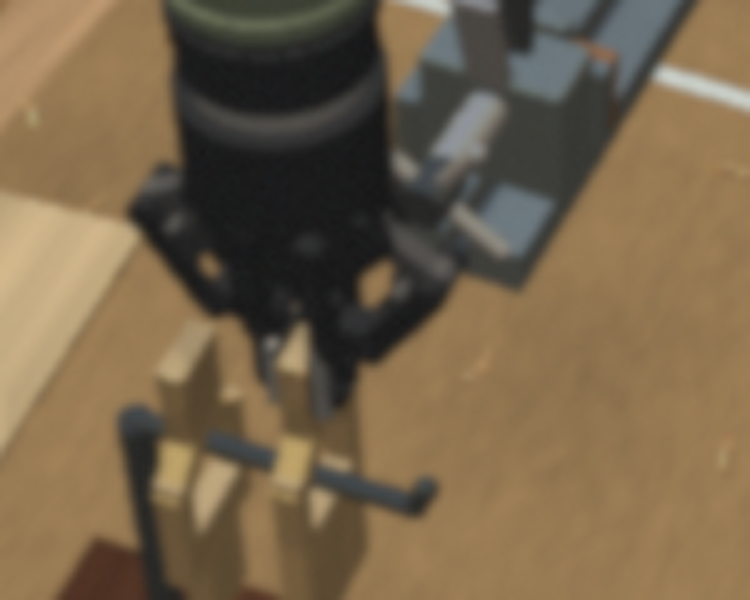

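View pics/w7.png

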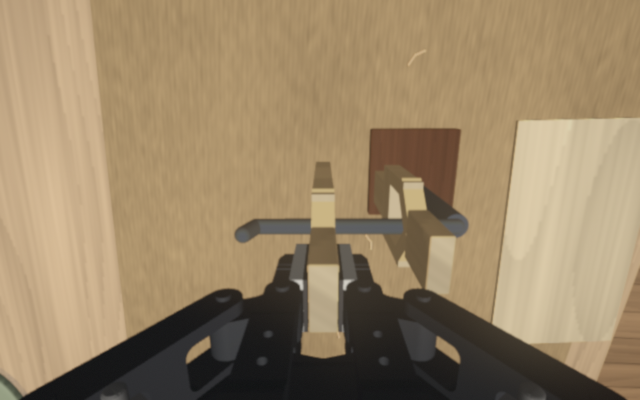

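Run:
```python
from h import *
s,p,Rt=st()
for n in ("wrist","side"):
    c=Cam(n); X=c.cloud().reshape(-1,3); I=c.img.reshape(-1,3)
    L=Rt.inv().apply(X-p)
    for a in range(0,75,6):
        for sg in (1,-1):
            m=(sg*L[:,1]*1000>a)&(sg*L[:,1]*1000<a+6)&(abs(L[:,0])<.035)&(L[:,2]<-.012)&(L[:,2]>-.2)&(I.max(1)<75)
            if m.sum()>2: print(n,sg*a,m.sum(),"behind tcp from",(-L[m][:,2]).min().round(3),"x",L[m][:,0].min().round(3),L[m][:,0].max().round(3))
```

```text
wrist 0 1132 behind tcp from 0.09 x 0.009 0.014
wrist 0 1140 behind tcp from 0.05 x 0.009 0.013
wrist 6 3110 behind tcp from 0.022 x -0.008 0.022
wrist -6 3347 behind tcp from 0.023 x -0.008 0.022
wrist 12 3220 behind tcp from 0.024 x 0.007 0.022
wrist -12 3270 behind tcp from 0.024 x 0.007 0.021
wrist 18 1161 behind tcp from 0.027 x 0.007 0.022
wrist -18 828 behind tcp from 0.028 x 0.006 0.021
wrist 24 1346 behind tcp from 0.06 x -0.009 0.015
wrist -24 1535 behind tcp from 0.06 x -0.01 0.015
wrist 30 2156 behind tcp from 0.062 x -0.011 0.015
wrist -30 2214 behind tcp from 0.061 x -0.01 0.015
wrist 36 3540 behind tcp from 0.064 x -0.011 0.014
wrist -36 3651 behind tcp from 0.066 x -0.01 0.014
wrist 42 2727 behind tcp from 0.073 x -0.008 0.014
wrist -42 2527 behind tcp from 0.074 x -0.007 0.014
wrist 48 1595 behind tcp from 0.083 x 0.01 0.014
wrist -48 1536 behind tcp from 0.083 x 0.01 0.015
wrist 54 1030 behind tcp from 0.09 x 0.011 0.015
wrist -54 917 behind tcp from 0.092 x 0.011 0.015
wrist 60 146 behind tcp from 0.1 x 0.011 0.014
wrist -60 93 behind tcp from 0.102 x 0.011 0.014
s
[... 311 characters left out ...]
0.065 x 0.008 0.032
side -18 261 behind tcp from 0.031 x -0.009 0.034
side 24 50 behind tcp from 0.064 x 0.002 0.028
side -24 190 behind tcp from 0.065 x -0.02 0.032
side 30 40 behind tcp from 0.068 x -0.008 0.017
side -30 226 behind tcp from 0.066 x -0.015 0.024
side 36 75 behind tcp from 0.072 x -0.01 0.012
side -36 209 behind tcp from 0.073 x -0.011 0.014
side 42 57 behind tcp from 0.083 x -0.004 0.013
side -42 60 behind tcp from 0.078 x -0.005 0.014
side 48 48 behind tcp from 0.092 x -0.013 0.013
side -48 39 behind tcp from 0.092 x -0.011 0.013
side 54 19 behind tcp from 0.102 x -0.009 0.014
side -54 38 behind tcp from 0.097 x -0.012 0.013
side -60 29 behind tcp from 0.106 x -0.013 0.012
```

drive_tool(
  targets="-0.001 -0.02 0.01 0 0 0;-0.001 -0.02 0.025 0 0 0;-0.001 -0.02 0.04 0 0 0;-0.001 -0.02 0.055 0 0 0;-0.001 -0.02 0.065 0 0 0;-0.001 -0.02 0.066 0 0 0;-0.001 -0.02 0.066 0 0 0",
)

```text
clock: 10.0
ee_pos: [0.5179, 0.4057, 0.1959]
tcp_rot: [-0.0, 0.682, 0.731, -0.0]
contact_force: [1.0, -0.3, -1.8]
gripper_width: 0.132
```

drive_tool(
  targets="0 0 0 0 0 0;0 0 0 0 0 0;0 0 0 0 0 0;0 0 0 0 0 0",
  hand=-0.5,
)

```text
clock: 10.33
ee_pos: [0.5182, 0.4059, 0.1966]
tcp_rot: [0.0, 0.682, 0.731, 0.0]
contact_force: [-0.1, 0.4, -0.1]
gripper_width: 0.245
```

Run:
```python
from h import *
s,p,Rt=st(); print(p,s["gripper_width"],s["contact_force"])
c=Cam("side"); c.crop("s8.png",200,220,350,340,5)
c=Cam("wrist"); cv2.imwrite("pics/w8.png",c.img[:,:,::-1])
```

```text
[0.51816074 0.40588367 0.19656565] 0.24536913500626997 [-0.13534374  0.38980172 -0.14749012]
```

View pics/s8.png

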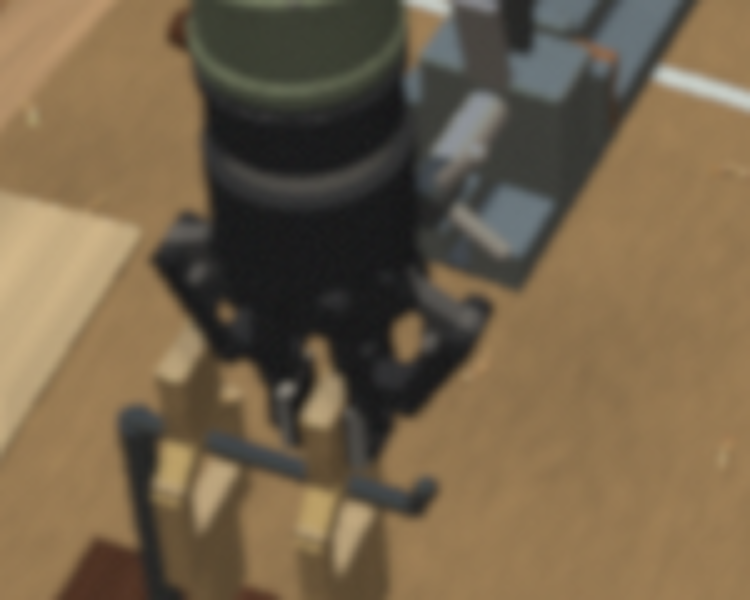

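View pics/w8.png

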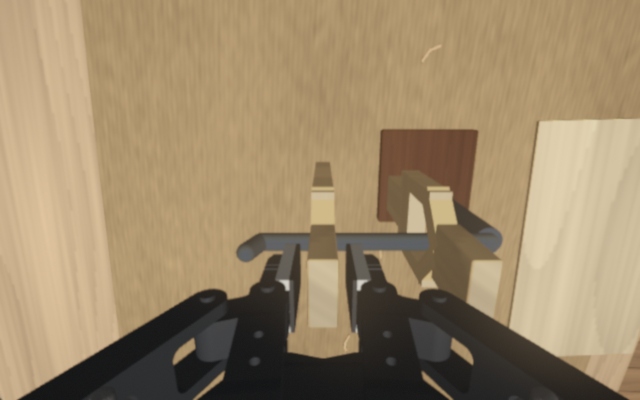

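drive_tool(
  targets="0 0 -0.05 0 0 0;0 0 -0.12 0 0 0;0 0 -0.2 0 0 0;0 0 -0.28 0 0 0;0 0 -0.32 0 0 0;0 0 -0.32 0 0 0",
)

```text
clock: 10.93
ee_pos: [0.5196, 0.4069, 0.3296]
tcp_rot: [0.001, 0.682, 0.731, 0.004]
contact_force: [-0.3, 0.9, -0.1]
gripper_width: 0.253
```

Run:
```python
from h import *
c=Cam("top"); c.crop("t9.png",250,120,500,310,3)
c=Cam("side"); c.crop("s9.png",180,240,330,360,5)
go([.57,-.2285,.31],down(np.pi/2-.14))
```

```text
move [-1.5915  0.0193  0.0359] [ 5.000e-04  1.000e-04 -4.334e-01]
```

View pics/s9.png

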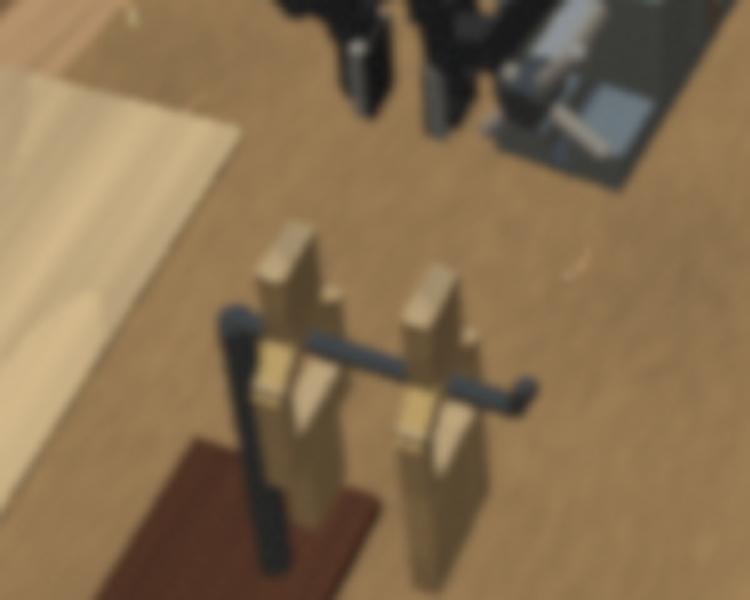

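Both patterns hang on the hook. I'm moving to the blanks next.

drive_tool(
  targets="-0.1 0 0 0 0 -0.04;-0.2 0 0 0 0 -0.08;-0.3 0 0 0 0 -0.12;-0.4 0 0 0 0 -0.16;-0.5 0 0 0 0 -0.2;-0.6 0 0 0 0 -0.24;-0.7 0 0 0 0 -0.28;-0.8 0 0 0 0 -0.32;-0.9 0 0 0 0 -0.36;-1 0 0 0 0 -0.40;-1 0 0 0 0 -0.433;-1 0 0 0 0 -0.433",
  hand=0.5,
)

```text
clock: 12.03
ee_pos: [0.5448, 0.0033, 0.3222]
tcp_rot: [-0.002, 0.071, 0.997, -0.0]
contact_force: [0.8, 1.1, -0.8]
gripper_width: 0.753
```

Run:
```python
from h import *
s,p,R_=st();print(p,s["joint_pos"].round(2));go([.54,-.2285,.25],down(np.pi/2-.14))
```

```text
[0.54479523 0.00329096 0.32220128] [-0.13  0.27  0.01  1.31 -0.    0.01]
move [-0.0704 -0.5752  0.1809] [-0.0003 -0.001  -0.0005]
```

drive_tool(
  targets="0 -0.1 0 0 0 0;-0.07 -0.2 0.05 0 0 0;-0.07 -0.3 0.1 0 0 0;-0.07 -0.4 0.15 0 0 0;-0.07 -0.5 0.18 0 0 0;-0.07 -0.575 0.18 0 0 0;-0.07 -0.575 0.18 0 0 0;-0.07 -0.575 0.18 0 0 0;-0.07 -0.575 0.18 0 0 0",
  hand=0.3,
)

```text
clock: 12.78
ee_pos: [0.5401, -0.2243, 0.251]
tcp_rot: [-0.001, 0.071, 0.997, 0.001]
contact_force: [-0.9, -0.0, 1.0]
gripper_width: 0.648
```

```bash
cat >> h.py <<'E'
def blank(c,box,show=True):
    """fit a tan blank in box (x0,x1,y0,y1): head centre, yaw"""
    X=c.cloud().reshape(-1,3); I=c.img.reshape(-1,3).astype(int)
    x0,x1,y0,y1,zb=box
    m=(X[:,0]>x0)&(X[:,0]<x1)&(X[:,1]>y0)&(X[:,1]<y1)
    hd=X[m&(X[:,2]>zb+.0285)&(X[:,2]<zb+.037)]; ha=X[m&(X[:,2]>zb+.0225)&(X[:,2]<zb+.0275)]
    r=cv2.minAreaRect((hd[:,:2]*1000).astype(np.float32)); 
    print("head",len(hd),np.round(hd.mean(0),4),[np.round(a,1) for a in r])
    if len(ha): 
        r2=cv2.minAreaRect((ha[:,:2]*1000).astype(np.float32)); print("handle",len(ha),np.round(ha.mean(0),4),[np.round(a,1) for a in r2])
        d=hd[:,:2].mean(0)-ha[:,:2].mean(0); print("yaw",np.arctan2(d[1],d[0]))
E
python3 - <<'E'
from h import *
c=Cam("wrist"); s,p,R_=st();print(p); cv2.imwrite("pics/w10.png",c.img[:,:,::-1])
blank(c,(.42,.65,-.28,-.175,0))
E
```

```text
[ 0.54060746 -0.22369104  0.25161979]
head 1709 [ 0.5791 -0.2288  0.0311] [array([ 580.3, -228.6]), array([31.8, 80.8]), np.float64(81.2)]
handle 1094 [ 0.5046 -0.2175  0.025 ] [array([ 505.8, -218. ]), array([30.8, 70.8]), np.float64(81.7)]
yaw -0.15033301905558039
```

View pics/w10.png

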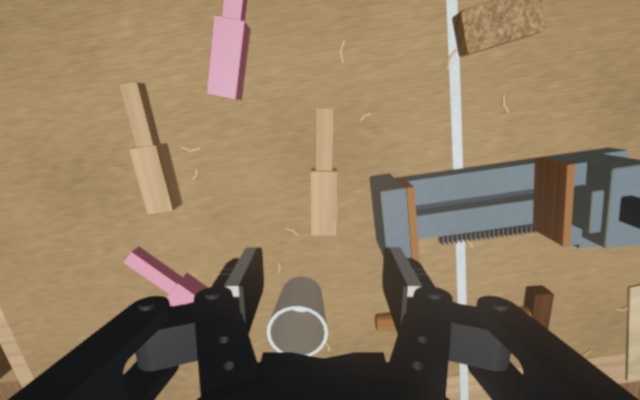

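Run:
```python
from h import *
go([.5695,-.2273,.06],down(np.pi/2-.148))
```

```text
move [-0.0734  0.0007  0.479 ] [ 0.0003 -0.0004  0.0023]
```

drive_tool(
  targets="-0.07 0 0.1 0 0 0.002;-0.073 0 0.2 0 0 0.002;-0.073 0 0.3 0 0 0.002;-0.073 0 0.4 0 0 0.002;-0.073 0 0.47 0 0 0.002;-0.073 0 0.479 0 0 0.002;-0.073 0 0.479 0 0 0.002;-0.073 0 0.479 0 0 0.002",
  hand=0.3,
)

```text
clock: 13.5
ee_pos: [0.5713, -0.2284, 0.0625]
tcp_rot: [0.001, 0.073, 0.997, -0.0]
contact_force: [-0.2, 0.2, 0.1]
gripper_width: 0.65
```

Run:
```python
from h import *
s,p,_=st(); print(p); go([.5695,-.2273,-.012],down(np.pi/2-.148))
c=Cam("wrist"); cv2.imwrite("pics/w11.png",c.img[:,:,::-1])
```

```text
[ 0.57125308 -0.22841835  0.06252758]
move [0.0051 0.0023 0.1863] [-0.0002  0.0007  0.0007]
```

View pics/w11.png

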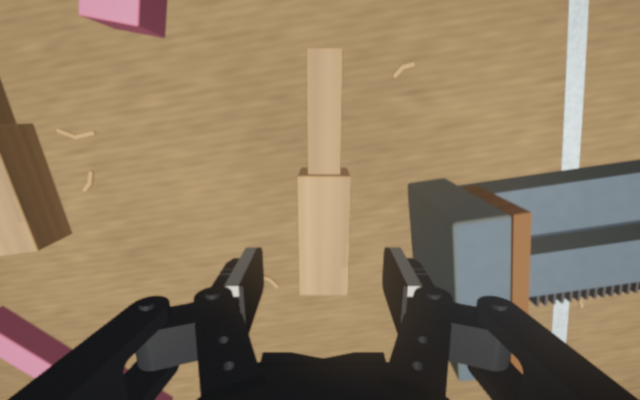

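Aligned. Descend and grip.

drive_tool(
  targets="0.005 0.002 0.06 0 0 0;0.005 0.002 0.12 0 0 0;0.005 0.002 0.165 0 0 0;0.005 0.002 0.183 0 0 0;0.005 0.002 0.183 0 0 0;0.005 0.002 0.183 0 0 0",
)

```text
clock: 14.05
ee_pos: [0.5705, -0.2325, -0.0094]
tcp_rot: [0.002, 0.075, 0.997, -0.004]
contact_force: [-1.8, -8.3, -0.2]
gripper_width: 0.65
```

drive_tool(
  targets="0 0 0 0 0 0;0 0 0 0 0 0;0 0 0 0 0 0;0 0 0 0 0 0;0 0 0 0 0 0;0 0 0 0 0 0",
  hand=-1,
  squeeze=40,
)

```text
clock: 14.55
ee_pos: [0.5702, -0.2288, -0.0098]
tcp_rot: [0.002, 0.074, 0.997, -0.001]
contact_force: [-1.2, -0.7, 6.1]
gripper_width: 0.365
```

drive_tool(
  targets="0 0 -0.05 0 0 0;0 0 -0.12 0 0 0;0 0 -0.2 0 0 0;0 0 -0.28 0 0 0;0 0 -0.36 0 0 0;0 0 -0.36 0 0 0;0 0 -0.36 0 0 0",
)

```text
clock: 15.13
ee_pos: [0.5702, -0.2285, 0.1351]
tcp_rot: [0.003, 0.073, 0.997, -0.001]
contact_force: [0.4, 1.1, -2.1]
gripper_width: 0.368
```

Run:
```python
from h import *
s,p,_=st(); print(p,s["gripper_width"])
c=Cam("wrist"); cv2.imwrite("pics/w12.png",c.img[:,:,::-1])
# target: vise frame mid (0,45mm): blank mid=ee+10mm x
go([.6036-.012,-.132+.045,.15],down(np.pi/2))
```

```text
[ 0.5701709  -0.22847311  0.13509784] 0.3675638330804521
move [-0.0051  0.3565 -0.0429] [-0.0003  0.0008 -0.0468]
```

View pics/w12.png

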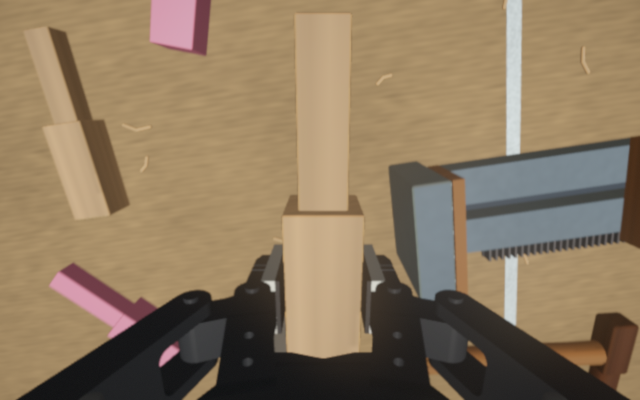

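Run:
```python
from h import *
go([.5945,-.074,.135],down(np.pi/2))
```

```text
move [-0.0075  0.3897 -0.0054] [-0.0003  0.0008 -0.0468]
```

drive_tool(
  targets="-0.007 0.06 -0.006 0 0 -0.01;-0.007 0.14 -0.006 0 0 -0.02;-0.007 0.22 -0.006 0 0 -0.03;-0.007 0.3 -0.006 0 0 -0.04;-0.0075 0.37 -0.006 0 0 -0.047;-0.0075 0.39 -0.006 0 0 -0.047;-0.0075 0.39 -0.006 0 0 -0.047;-0.0075 0.39 -0.006 0 0 -0.047;-0.0075 0.39 -0.006 0 0 -0.047",
)

```text
clock: 15.93
ee_pos: [0.5934, -0.075, 0.1332]
tcp_rot: [-0.001, 0.001, 1.0, -0.0]
contact_force: [0.1, 0.4, -0.5]
gripper_width: 0.366
```

Run:
```python
from h import *
s,p,_=st(); print(p,s["gripper_width"])
c=Cam("wrist"); cv2.imwrite("pics/w13.png",c.img[:,:,::-1])
go([.5945,-.074,.023],down(np.pi/2))
X=c.cloud().reshape(-1,3); Q=X[(X[:,2]>.14)&(X[:,2]<.19)&(abs(X[:,1]-p[1])<.03)&(X[:,0]<.58)&(X[:,0]>.4)]
print(len(Q),cv2.minAreaRect((Q[:,:2]*1000).astype(np.float32)),Q.min(0),Q.max(0))
```

```text
[ 0.59338711 -0.07496567  0.13319605] 0.36586724372066776
move [-0.0027  0.0032  0.276 ] [-0.0001 -0.0003 -0.0005]
14734 ((536.0045776367188, -74.4802474975586), (87.97004699707031, 32.16655731201172), 0.04202582314610481) [ 0.49201416 -0.09054185  0.14221821] [ 0.57999262 -0.05837595  0.17652632]
```

View pics/w13.png

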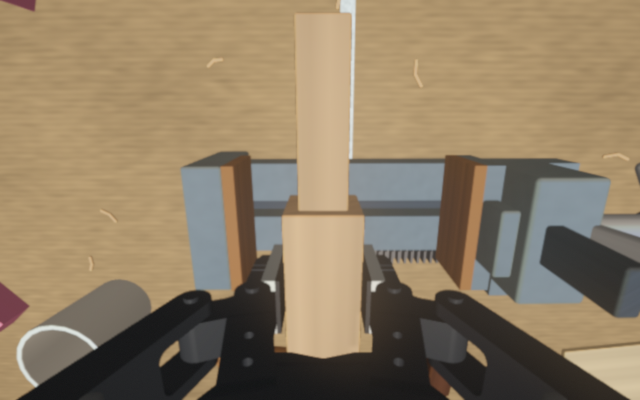

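drive_tool(
  targets="-0.002 0.003 0.06 0 0 0;-0.002 0.003 0.13 0 0 0;-0.002 0.003 0.19 0 0 0;-0.002 0.003 0.24 0 0 0;-0.002 0.003 0.265 0 0 0;-0.002 0.003 0.278 0 0 0;-0.002 0.003 0.278 0 0 0;-0.002 0.003 0.278 0 0 0",
)

```text
clock: 16.65
ee_pos: [0.5953, -0.0735, 0.0235]
tcp_rot: [0.001, 0.0, 1.0, -0.0]
contact_force: [0.7, -1.7, -0.2]
gripper_width: 0.365
```

drive_tool(
  targets="0 0 0 0 0 0;0 0 0 0 0 0;0 0 0 0 0 0;0 0 0 0 0 0",
  hand=0,
)

```text
clock: 16.98
ee_pos: [0.5953, -0.0729, 0.0236]
tcp_rot: [0.001, -0.0, 1.0, -0.0]
contact_force: [-0.1, 0.3, 0.6]
gripper_width: 0.501
```

Run:
```python
from h import *
s,p,_=st(); print(p,s["gripper_width"])
c=Cam("wrist"); cv2.imwrite("pics/w14.png",c.img[:,:,::-1])
```

```text
[ 0.595326   -0.07287727  0.02355145] 0.5005523721368229
```

View pics/w14.png

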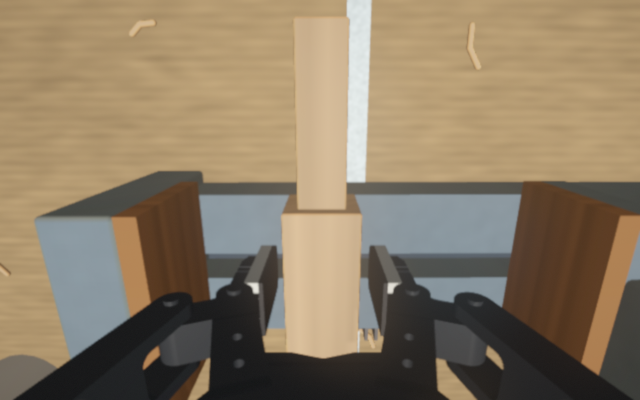

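drive_tool(
  targets="0 0 -0.05 0 0 0;0 0 -0.12 0 0 0;0 0 -0.18 0 0 0;0 0.03 -0.2 0 0 0;0.015 0.07 -0.2 0 0 0;0.018 0.102 -0.2 0 0 0;0.018 0.102 -0.2 0 0 0;0.018 0.102 -0.2 0 0 0;0.018 0.102 -0.2 0 0 0",
  hand=-1,
)

```text
clock: 17.78
ee_pos: [0.5865, -0.0312, 0.1013]
tcp_rot: [-0.001, -0.001, 1.0, 0.0]
contact_force: [0.6, 0.8, -2.0]
gripper_width: 0.357
```

Run:
```python
from h import *
s,p,Rt=st(); print(p,s["gripper_width"])
c=Cam("wrist"); cv2.imwrite("pics/w15.png",c.img[:,:,::-1])
blank(c,(.45,.66,-.12,-.03,.03))
go([.589,-.033,.033],down(np.pi/2))
X=c.cloud().reshape(-1,3); I=c.img.reshape(-1,3); L=Rt.inv().apply(X-p)
m=(L[:,2]<-.012)&(L[:,2]>-.05)&(abs(L[:,0])<.015)&(abs(L[:,1])<.04); print(L[m].min(0),L[m].max(0))
```

```text
[ 0.58647891 -0.03122494  0.10127687] 0.35665678996097205
head 0 [nan nan nan] [array([0., 0.]), array([0., 0.]), np.float64(0.0)]
move [-0.0059 -0.0033  0.1712] [ 0.     -0.0006  0.0001]
[-0.01498577 -0.02843828 -0.04997372] [ 0.01498107  0.029406   -0.01874769]h.py:49: RuntimeWarning: Mean of empty slice.
  print("head",len(hd),np.round(hd.mean(0),4),[np.round(a,1) for a in r])
  ret = um.true_divide(
```

View pics/w15.png

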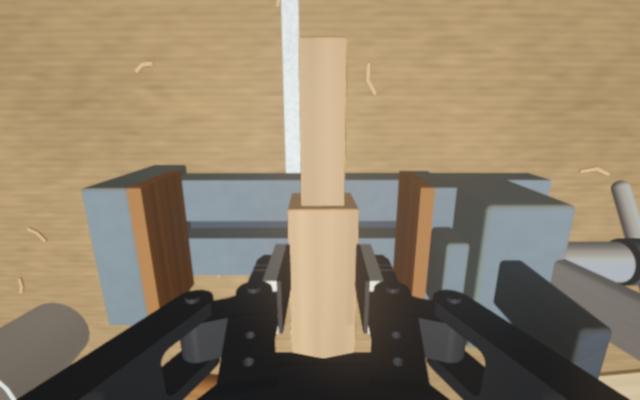

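Run:
```python
from h import *
c=Cam("wrist"); s,p,Rt=st(); P=c.cloud()
for uv in [(322,60),(322,120),(322,180),(322,225),(322,280),(322,330)]: print(uv,(P[uv[1],uv[0]]-p).round(4))
X=P.reshape(-1,3); Q=X[(X[:,2]>.1)&(X[:,2]<.19)&(abs(X[:,1]-p[1])<.03)&(X[:,0]<.57)&(X[:,0]>.4)]
print(p,len(Q),cv2.minAreaRect((Q[:,:2]*1000).astype(np.float32)),Q.min(0),Q.max(0))
```

```text
(322, 60) [-0.0892  0.0006  0.0124]
(322, 120) [-0.065   0.0006  0.0159]
(322, 180) [-0.0387  0.0006  0.0143]
(322, 225) [-0.0198  0.0006  0.0217]
(322, 280) [0.0081 0.0005 0.0206]
(322, 330) [0.0359 0.0005 0.0204]
[ 0.58700017 -0.03199602  0.10171477] 9959 ((529.5272216796875, -30.981090545654297), (80.94175720214844, 49.44397735595703), 0.005245145410299301) [ 0.48905602 -0.05569942  0.10002109] [ 0.56999954 -0.0062554   0.18997917]
```

drive_tool(
  targets="-0.005 -0.03 0 0 0 0;-0.01 -0.06 0 0 0 0;-0.01 -0.09 0 0 0 0;-0.01 -0.12 0 0 0 0;-0.01 -0.15 0 0 0 0;-0.01 -0.15 0 0 0 0;-0.01 -0.15 0.03 0 0 0;-0.01 -0.15 0.06 0 0 0;-0.01 -0.15 0.09 0 0 0;-0.01 -0.15 0.12 0 0 0;-0.01 -0.15 0.14 0 0 0;-0.01 -0.15 0.14 0 0 0",
)

```text
clock: 18.88
ee_pos: [0.59, -0.0917, 0.0449]
tcp_rot: [-0.002, 0.0, 1.0, 0.001]
contact_force: [-0.8, 0.9, -0.6]
gripper_width: 0.354
```

Run:
```python
from h import *
c=Cam("wrist"); s,p,Rt=st(); P=c.cloud();print(p,s["gripper_width"],s["contact_force"])
cv2.imwrite("pics/w16.png",c.img[:,:,::-1])
for uv in [(322,60),(322,120),(322,180),(322,225),(322,280),(322,330)]: print(uv,(P[uv[1],uv[0]]).round(4))
```

```text
[ 0.59062061 -0.09182332  0.04587439] 0.34933099572058723 [ 0.39500621  0.38510213 -0.5726554 ]
(322, 60) [ 0.5011 -0.0913  0.0586]
(322, 120) [ 0.5252 -0.0914  0.061 ]
(322, 180) [ 0.5513 -0.0914  0.0605]
(322, 225) [ 0.5709 -0.0915  0.0655]
(322, 280) [ 0.598  -0.0915  0.0662]
(322, 330) [ 0.626  -0.0916  0.0656]
```

View pics/w16.png

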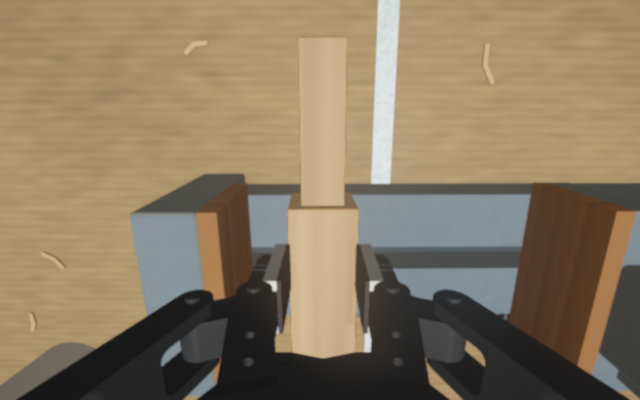

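drive_tool(
  targets="0 0 0.004 0 0 0;0 0 0.008 0 0 0;0 0 0.008 0 0 0",
)

```text
clock: 19.18
ee_pos: [0.5919, -0.0921, 0.0439]
tcp_rot: [0.0, -0.0, 1.0, -0.0]
contact_force: [-0.3, 0.8, -1.4]
gripper_width: 0.355
```

drive_tool(
  targets="0 0 0 0 0 0;0 0 0 0 0 0;0 0 0 0 0 0;0 0 0 0 0 0;0 0 -0.05 0 0 0;0 0 -0.12 0 0 0;0 0 -0.2 0 0 0;0 0 -0.28 0 0 0;0 0 -0.36 0 0 0;0 0 -0.36 0 0 0;0 0 -0.36 0 0 0",
  hand=-0.05,
)

```text
clock: 20.1
ee_pos: [0.5932, -0.0925, 0.1901]
tcp_rot: [0.003, -0.0, 1.0, -0.001]
contact_force: [0.7, 0.2, -0.3]
gripper_width: 0.475
```

Run:
```python
from h import *
c=Cam("wrist"); s,p,Rt=st(); print(p,s["gripper_width"],s["contact_force"])
cv2.imwrite("pics/w17.png",c.img[:,:,::-1])
blank(c,(.47,.66,-.127,-.05,.03))
c=Cam("top"); blank(c,(.3,.6,-.5,-.35,0)); c.crop("t17.png",250,120,500,310,3)
go([.46,-.426,.25],down(np.pi/2-.02))
```

```text
[ 0.59186564 -0.09208674  0.18812534] 0.4712356544503362 [-0.01533028 -0.19783393 -0.28181692]
head 2926 [ 0.6037 -0.0923  0.0611] [array([605.5, -92.2]), array([79.6, 32. ]), np.float64(0.3)]
handle 1937 [ 0.5296 -0.0925  0.055 ] [array([530.5, -93.2]), array([71. , 30.6]), np.float64(0.6)]
yaw 0.003669501810811816
head 238 [ 0.5125 -0.4266  0.0321] [array([ 485.9, -425. ]), array([ 34.1, 148.7]), np.float64(87.6)]
handle 127 [ 0.4684 -0.4256  0.0252] [array([ 486.2, -427.6]), array([ 34.2, 148.9]), np.float64(89.4)]
yaw -0.02253317273707474
move [ 0.3277 -0.8353 -0.1577] [ 0.0001 -0.0003  0.0064]
```

View pics/w17.png

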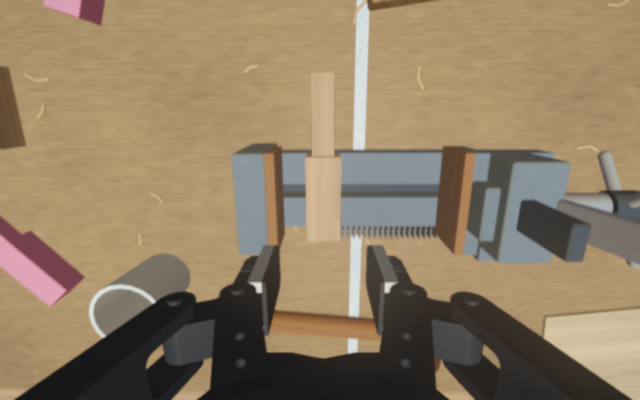

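View pics/t17.png

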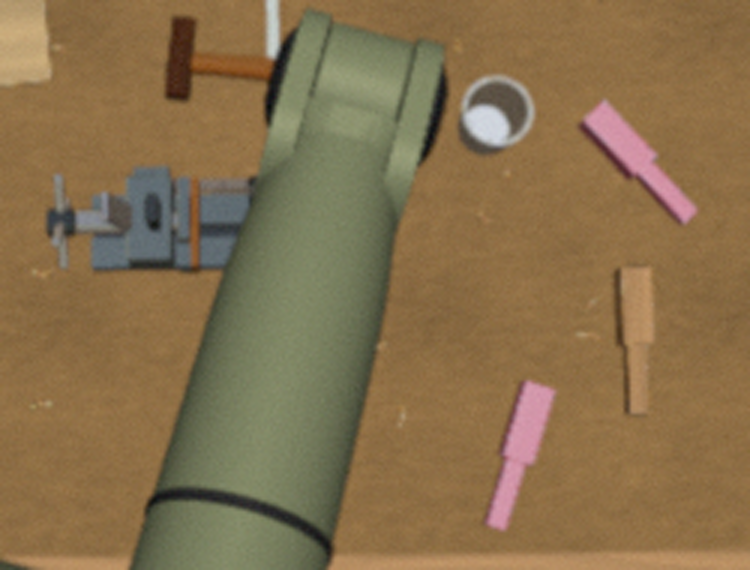

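drive_tool(
  targets="0.02 -0.06 -0.05 0 0 0;0.06 -0.15 -0.15 0 0 0.006;0.1 -0.25 -0.155 0 0 0.006;0.15 -0.35 -0.155 0 0 0.006;0.2 -0.45 -0.155 0 0 0.006;0.24 -0.55 -0.155 0 0 0.006;0.27 -0.65 -0.155 0 0 0.006;0.3 -0.75 -0.155 0 0 0.006;0.3 -0.83 -0.155 0 0 0.006;0.3 -0.83 -0.155 0 0 0.006;0.3 -0.83 -0.155 0 0 0.006;0.3 -0.83 -0.155 0 0 0.006",
  hand=0.3,
)

```text
clock: 21.2
ee_pos: [0.4707, -0.4236, 0.2474]
tcp_rot: [-0.001, 0.01, 1.0, 0.002]
contact_force: [0.5, 1.4, -0.6]
gripper_width: 0.65
```

Run:
```python
from h import *
c=Cam("wrist"); s,p,Rt=st(); print(p,s["gripper_width"],s["contact_force"])
cv2.imwrite("pics/w18.png",c.img[:,:,::-1])
blank(c,(.36,.57,-.46,-.39,0))
```

```text
[ 0.47114036 -0.42270614  0.24791456] 0.6489384521296059 [-0.24269099  0.6394827   0.15061434]
head 1655 [ 0.5205 -0.4272  0.0311] [array([ 521.7, -427.3]), array([31.9, 79.7]), np.float64(88.6)]
handle 1058 [ 0.4462 -0.426   0.025 ] [array([ 446.9, -424.9]), array([28.5, 71.2]), np.float64(88.8)]
yaw -0.016435706816706436
```

View pics/w18.png

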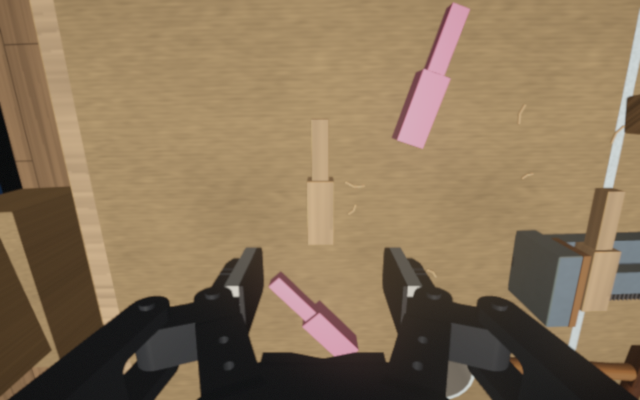

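Run:
```python
from h import *
go([.510,-.427,-.003],down(np.pi/2-.02))
```

```text
move [-0.0984 -0.0107  0.6271] [ 0.0009 -0.0006  0.0005]
```

drive_tool(
  targets="-0.098 -0.01 0.1 0 0 0;-0.098 -0.01 0.2 0 0 0;-0.098 -0.01 0.3 0 0 0;-0.098 -0.01 0.4 0 0 0;-0.098 -0.01 0.5 0 0 0;-0.098 -0.01 0.5 0 0 0;-0.098 -0.01 0.5 0 0 0",
)

```text
clock: 21.83
ee_pos: [0.5092, -0.4248, 0.0467]
tcp_rot: [-0.003, 0.008, 1.0, 0.003]
contact_force: [-1.1, -0.2, -0.0]
gripper_width: 0.647
```

Run:
```python
from h import *
c=Cam("wrist"); s,p,Rt=st(); print(p)
blank(c,(.36,.57,-.46,-.39,0))
go([.510,-.427,-.003],down(np.pi/2-.02))
```

```text
[ 0.510948   -0.42713415  0.049822  ]
head 6883 [ 0.5187 -0.4269  0.031 ] [array([ 521.6, -427. ]), array([32.2, 79.9]), np.float64(89.2)]
handle 5087 [ 0.445  -0.4257  0.025 ] [array([ 446.5, -425.7]), array([30.9, 71.7]), np.float64(89.3)]
yaw -0.016373397444481408
move [2.200e-03 1.000e-04 1.321e-01] [ 0.0004 -0.0003  0.0009]
```

drive_tool(
  targets="0.002 0 0.04 0 0 0;0.002 0 0.08 0 0 0;0.002 0 0.12 0 0 0;0.002 0 0.132 0 0 0;0.002 0 0.132 0 0 0;0.002 0 0.132 0 0 0",
)

```text
clock: 22.38
ee_pos: [0.5112, -0.4298, -0.0007]
tcp_rot: [0.001, 0.009, 1.0, -0.001]
contact_force: [-0.1, 1.2, 0.2]
gripper_width: 0.65
```

drive_tool(
  targets="0 0 0 0 0 0;0 0 0 0 0 0;0 0 0 0 0 0;0 0 0 0 0 0;0 0 0 0 0 0;0 0 0 0 0 0",
  hand=-1,
  squeeze=40,
)

```text
clock: 22.88
ee_pos: [0.5109, -0.4298, -0.0013]
tcp_rot: [0.001, 0.009, 1.0, -0.001]
contact_force: [0.8, 0.1, 6.1]
gripper_width: 0.366
```

drive_tool(
  targets="0 0 -0.05 0 0 0;0 0 -0.12 0 0 0;0 0 -0.2 0 0 0;0 0 -0.28 0 0 0;0 0 -0.36 0 0 0;0 0 -0.42 0 0 0;0 0 -0.42 0 0 0;0 0 -0.42 0 0 0",
)

```text
clock: 23.55
ee_pos: [0.5107, -0.4297, 0.1669]
tcp_rot: [0.001, 0.009, 1.0, -0.002]
contact_force: [-0.2, -0.9, -1.2]
gripper_width: 0.362
```

Run:
```python
from h import *
c=Cam("wrist"); s,p,Rt=st(); print(p,s["gripper_width"]); P=c.cloud()
cv2.imwrite("pics/w19.png",c.img[:,:,::-1])
for uv in [(322,60),(322,120),(322,225),(322,280),(322,330)]: print(uv,(P[uv[1],uv[0]]-p).round(4))
X=P.reshape(-1,3); Q=X[(X[:,2]>p[2])&(X[:,2]<p[2]+.06)&(abs(X[:,1]-p[1])<.012)&(X[:,0]<p[0]-.02)&(X[:,0]>.3)]; print(Q.min(0)-p)
go([.5945,-.132+.094,.165],down(np.pi/2))
```

```text
[ 0.50977736 -0.42874131  0.16485995] 0.367321426622943
(322, 60) [-0.0863  0.0011  0.0284]
(322, 120) [-0.0643  0.0007  0.0289]
(322, 225) [-0.0225 -0.0001  0.0342]
(322, 280) [ 0.0024 -0.0006  0.0349]
(322, 330) [ 0.0278 -0.0011  0.0349]
[-0.09943345 -0.01198441  0.00272558]
move [-1.934e-01  9.807e-01 -7.000e-04] [-0.0001  0.0001 -0.006 ]
```

View pics/w19.png

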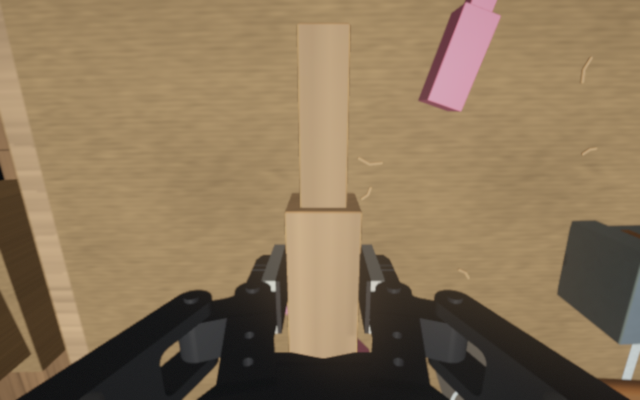

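drive_tool(
  targets="-0.02 0.05 0 0 0 0;-0.04 0.14 0 0 0 -0.006;-0.06 0.24 0 0 0 -0.006;-0.08 0.34 0 0 0 -0.006;-0.1 0.44 0 0 0 -0.006;-0.12 0.54 0 0 0 -0.006;-0.14 0.64 0 0 0 -0.006;-0.16 0.74 0 0 0 -0.006;-0.18 0.84 0 0 0 -0.006;-0.187 0.93 0 0 0 -0.006;-0.187 0.98 0 0 0 -0.006;-0.187 0.98 0 0 0 -0.006",
)

```text
clock: 24.6
ee_pos: [0.5902, -0.0333, 0.1625]
tcp_rot: [-0.002, -0.003, 1.0, 0.001]
contact_force: [-0.0, 0.6, -1.7]
gripper_width: 0.364
```

Run:
```python
from h import *
c=Cam("wrist"); s,p,Rt=st(); print(p,s["gripper_width"])
cv2.imwrite("pics/w20.png",c.img[:,:,::-1])
go([.592,-.132+.094,.029],down(np.pi/2))
```

```text
[ 0.59044309 -0.03565127  0.16260608] 0.36129163525987645
move [-0.0052 -0.0061  0.334 ] [ 0.0002 -0.0013  0.0013]
```

View pics/w20.png

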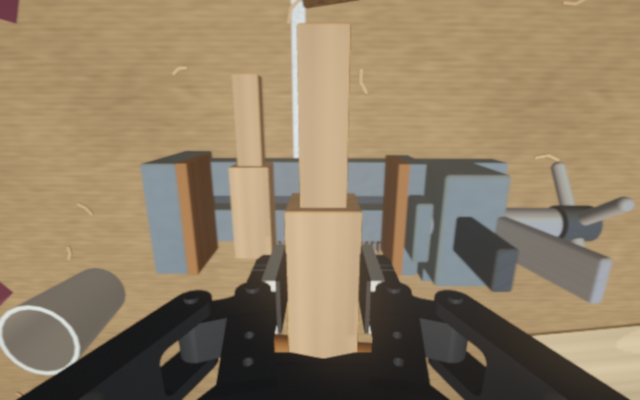

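drive_tool(
  targets="-0.003 -0.003 0.06 0 0 0.001;-0.003 -0.003 0.13 0 0 0.001;-0.003 -0.003 0.2 0 0 0.001;-0.003 -0.003 0.27 0 0 0.001;-0.003 -0.003 0.31 0 0 0.001;-0.003 -0.003 0.334 0 0 0.001;-0.003 -0.003 0.334 0 0 0.001;-0.003 -0.003 0.334 0 0 0.001",
)

```text
clock: 25.32
ee_pos: [0.5925, -0.0404, 0.0303]
tcp_rot: [-0.001, 0.002, 1.0, -0.0]
contact_force: [0.4, -0.1, -0.8]
gripper_width: 0.359
```

Run:
```python
from h import *
c=Cam("wrist"); s,p,Rt=st(); print(p,s["contact_force"]); P=c.cloud()
cv2.imwrite("pics/w21.png",c.img[:,:,::-1])
for uv in [(322,60),(322,120),(322,225),(322,280),(322,330)]: print(uv,(P[uv[1],uv[0]]).round(4))
```

```text
[ 0.59298488 -0.04033665  0.03075432] [-0.17102999  0.28666194 -0.69273491]
(322, 60) [ 0.5054 -0.0396  0.057 ]
(322, 120) [ 0.5274 -0.0398  0.0584]
(322, 225) [ 0.5688 -0.04    0.0637]
(322, 280) [ 0.5939 -0.0402  0.0637]
(322, 330) [ 0.6189 -0.0403  0.0639]
```

View pics/w21.png

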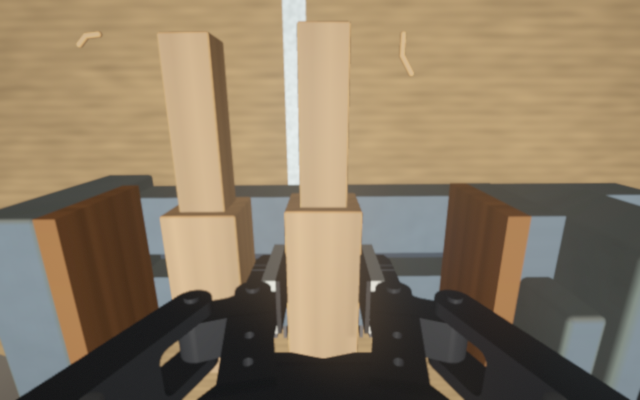

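drive_tool(
  targets="0 0 0.003 0 0 0;0 0 0.003 0 0 0",
)

```text
clock: 25.53
ee_pos: [0.5933, -0.0398, 0.03]
tcp_rot: [0.0, 0.002, 1.0, -0.0]
contact_force: [-0.1, -0.1, -1.2]
gripper_width: 0.366
```

drive_tool(
  targets="0 0 0 0 0 0;0 0 0 0 0 0;0 0 0 0 0 0;0 0 0 0 0 0;0 0 -0.05 0 0 0;0 0 -0.12 0 0 0;0 0 -0.2 0 0 0;0 0 -0.3 0 0 0;0 0 -0.4 0 0 0;0 0 -0.45 0 0 0;0 0 -0.45 0 0 0",
  hand=-0.08,
)

```text
clock: 26.45
ee_pos: [0.5966, -0.0399, 0.2162]
tcp_rot: [0.005, 0.001, 1.0, -0.001]
contact_force: [-0.2, 0.2, 0.7]
gripper_width: 0.462
```

Run:
```python
from h import *
c=Cam("wrist"); s,p,Rt=st(); print(p,s["gripper_width"],s["contact_force"])
cv2.imwrite("pics/w22.png",c.img[:,:,::-1])
blank(c,(.47,.66,-.127,-.068,.03)); blank(c,(.47,.66,-.068,-.01,.03))
X=c.cloud().reshape(-1,3)
def rect(b,name):
    x0,x1,y0,y1,z0,z1=b
    m=(X[:,0]>x0)&(X[:,0]<x1)&(X[:,1]>y0)&(X[:,1]<y1)&(X[:,2]>z0)&(X[:,2]<z1)
    Q=X[m]
    if len(Q)<4: print(name,len(Q));return
    print(name,len(Q),"mean",np.round(Q.mean(0),4),"min",np.round(Q.min(0),3),"max",np.round(Q.max(0),3))
rect((.5,.7,0,.12,.160,.168),"posttop"); rect((.5,.7,.07,.13,.169,.185),"levtop")
for z in range(112,182,8): rect((.57,.64,.05,.13,z/1000-.003,z/1000+.003),"z%d"%z)
rect((.5,.7,0,.055,.080,.09),"movjaw")
```

```text
[ 0.59520912 -0.03971122  0.21312501] 0.46163898698272743 [ 0.74072504  0.00428766 -0.39406768]
head 2561 [ 0.6043 -0.092   0.0611] [array([605.9, -92.3]), array([32.3, 80.3]), np.float64(89.9)]
handle 1748 [ 0.5312 -0.0919  0.0549] [array([563.2, -91.9]), array([137.3,  30.8]), np.float64(1.2)]
yaw -0.001785205797755184
head 2555 [ 0.6026 -0.0396  0.0611] [array([604. , -39.5]), array([31.7, 79.8]), np.float64(89.3)]
handle 1692 [ 0.5278 -0.039   0.0549] [array([528.8, -40.7]), array([26.3, 71. ]), np.float64(89.9)]
yaw -0.009014055968262678
posttop 1043 mean [0.6023 0.0784 0.1642] min [0.59  0.059 0.16 ] max [0.616 0.109 0.168]
levtop 720 mean [0.6024 0.1063 0.1746] min [0.591 0.102 0.169] max [0.616 0.113 0.178]
z112 1421 mean [0.5989 0.0684 0.1099] min [0.57  0.05  0.109] max [0.64  0.095 0.115]
z120 192 mean [0.5987 0.0743 0.1202] min [0.591 0.059 0.117] max [0.616 0.096 0.123]
z128 314 mean [0.6017 0.0811 0.128 ] min [0.591 0.059 0.125] max [0.616 0.099 0.131]
z136 348 mean [0.6015 0.0828 0.136 ] min [0.59  0.059 0.133] max [0.616 0.101 0.139]
z144 379 mean [0.6014 0.084  0.144 ] min [0.591 0.059 0.141] max [0.616 0.104 0.147]
z152 414 mean [0.6013 0.0847 0.152 ] min [0.591 0.059 0.149] max [0.616 0.106 0.155]
z160 439 mean [0.6013 0.0862 0.16  ] min [0.59  0.059 0.157] max [0.616 0.108 0.163]
z168 496 mean [0.6021 0.087  0.1668] min [0.591 0.059 0.165] max [0.616 0.11  0.171]
z176 531 mean [0.6028 0.1071 0.1758] min [0.591 0.103 0.173] max [0.616 0.113 0.178]
movjaw 1726 mean [0.5988 0.0329 0.0843] min [0.559 0.023 0.08 ] max [0.649 0.055 0.09 ]
```

View pics/w22.png

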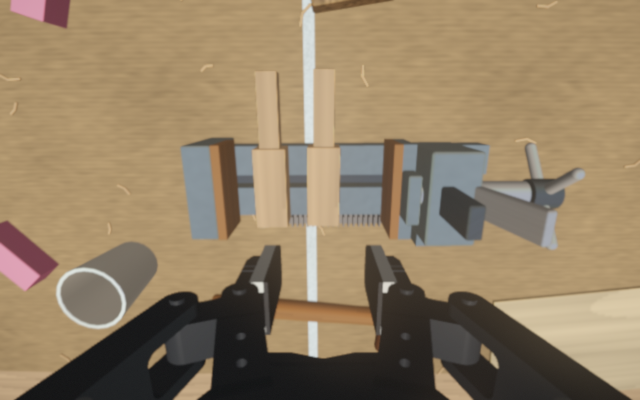

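Run:
```python
from h import *
go([.6033,.0765,.213],down(np.pi/2))
```

```text
move [-1.940e-02  2.906e-01  1.000e-04] [-0.0004  0.002  -0.0009]
```

drive_tool(
  targets="-0.005 0.07 0 0 0.001 0;-0.01 0.15 0 0 0.001 0;-0.019 0.23 0 0 0.001 0;-0.019 0.29 0 0 0.001 0;-0.019 0.29 0 0 0.001 0;-0.019 0.29 0 0 0.001 0;-0.019 0.29 0 0 0.001 0;-0.019 0.29 0 0 0.001 0",
  hand=0.7,
)

```text
clock: 27.17
ee_pos: [0.6007, 0.0755, 0.2091]
tcp_rot: [-0.002, 0.002, 1.0, -0.0]
contact_force: [-0.3, -0.0, -0.2]
gripper_width: 0.848
```

Run:
```python
from h import *
print(st()[1],st()[0]["gripper_width"])
go([.6033,.0765,.114],down(np.pi/2))
```

```text
[0.60071735 0.07554539 0.20909303] 0.8475680506482455
move [-0.0075  0.0025  0.2377] [-0.0001 -0.0014 -0.0014]
```

drive_tool(
  targets="-0.004 0.002 0.05 0 0 0;-0.004 0.002 0.11 0 0 0;-0.004 0.002 0.17 0 0 0;-0.004 0.002 0.22 0 0 0;-0.004 0.002 0.237 0 0 0;-0.004 0.002 0.237 0 0 0;-0.004 0.002 0.237 0 0 0",
)

```text
clock: 27.75
ee_pos: [0.6025, 0.0766, 0.1153]
tcp_rot: [-0.002, 0.002, 1.0, -0.0]
contact_force: [0.2, -0.2, -0.4]
gripper_width: 0.846
```

Run:
```python
from h import *
c=Cam("wrist"); s,p,Rt=st(); print(p,s["gripper_width"],s["contact_force"])
cv2.imwrite("pics/w23.png",c.img[:,:,::-1])
P=c.cloud(); X=P.reshape(-1,3)
for z in (150,160,170):
    m=(abs(X[:,0]-.603)<.011)&(X[:,1]>.0)&(X[:,1]<.14)&(abs(X[:,2]-z/1000)<.003); q=X[m]; print(z,len(q),np.sort(q[:,1])[::max(1,len(q)//12)].round(3))
```

```text
[0.60314026 0.07678634 0.11605175] 0.8517064330182824 [-0.599555   -0.48299672  0.5570096 ]
150 738 [0.027 0.04  0.041 0.041 0.041 0.097 0.098 0.098 0.098 0.099 0.114 0.117
 0.126]
160 909 [0.027 0.032 0.041 0.041 0.041 0.099 0.1   0.101 0.101 0.101 0.114 0.12
 0.127]
170 1086 [0.027 0.036 0.041 0.041 0.041 0.103 0.103 0.103 0.104 0.113 0.114 0.119
 0.127]
```

View pics/w23.png

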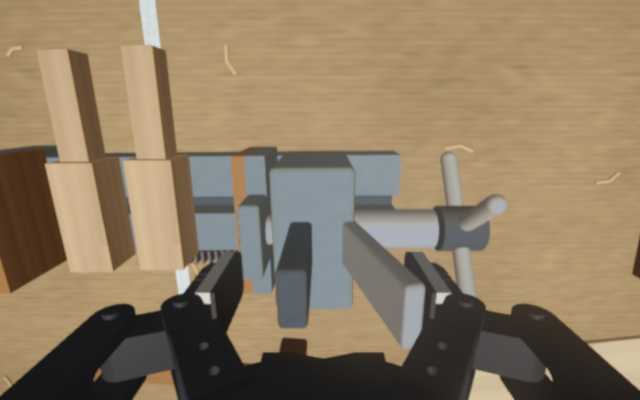

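drive_tool(
  targets="0 0 0 0 0 0;0 0 0 0 0 0;0 0 0 0 0 0;0 0 0 0 0 0;0 0 0 0 0 0;0 0 0 0 0 0;0 0 0 0 0 0;0 0 0 0 0 0",
  hand=-1,
  squeeze=40,
)

```text
clock: 28.47
ee_pos: [0.6043, 0.077, 0.1181]
tcp_rot: [0.001, 0.001, 1.0, -0.0]
contact_force: [-1.3, -1.8, 8.8]
gripper_width: 0.386
```

Run:
```python
from h import *
c=Cam("wrist"); s,p,Rt=st(); print(p,s["gripper_width"],s["contact_force"])
cv2.imwrite("pics/w24.png",c.img[:,:,::-1])
```

```text
[0.6042959  0.07697127 0.11811599] 0.38390782449289895 [-1.47041856 -0.20082408  7.98419124]
```

View pics/w24.png

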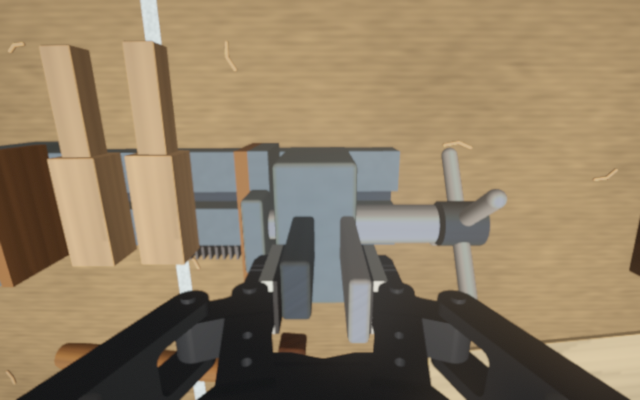

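drive_tool(
  targets="0 -0.01 0 0 0 0;0 -0.03 0 0 0 0;0 -0.05 0 0 0 0;0 -0.07 0 0 0 0;0 -0.09 0 0 0 0;0 -0.11 0 0 0 0;0 -0.11 0 0 0 0",
)

```text
clock: 29.1
ee_pos: [0.6044, 0.0318, 0.1181]
tcp_rot: [0.001, 0.002, 1.0, -0.001]
contact_force: [-1.3, -2.9, 7.6]
gripper_width: 0.388
```

```bash
cat > look.py <<'E'
from h import *
import sys
c=Cam("wrist"); s,p,Rt=st(); print(p,s["gripper_width"],s["contact_force"],s["clock"])
cv2.imwrite("pics/%s.png"%sys.argv[1],c.img[:,:,::-1])
X=c.cloud().reshape(-1,3)
def rect(b,name):
    x0,x1,y0,y1,z0,z1=b
    m=(X[:,0]>x0)&(X[:,0]<x1)&(X[:,1]>y0)&(X[:,1]<y1)&(X[:,2]>z0)&(X[:,2]<z1)
    Q=X[m]
    if len(Q)<4: print(name,len(Q));return
    print(name,len(Q),"mean",np.round(Q.mean(0),4),"min",np.round(Q.min(0),3),"max",np.round(Q.max(0),3))
rect((.55,.585,-.13,.055,.080,.088),"jaw tops x<.585")
rect((.55,.57,-.165,.055,.078,.09),"jaw tops edge")
I=c.img.reshape(-1,3).astype(int)
m=(X[:,0]>.565)&(X[:,0]<.585)&(X[:,1]>-.135)&(X[:,1]<.03)&(X[:,2]>.058)&(X[:,2]<.066); y=np.sort(X[m][:,1])
if len(y):
    g=np.where(np.diff(y)>.002)[0]; segs=np.split(y,g+1); print("heads y segs",[(a[0].round(4),a[-1].round(4),len(a)) for a in segs])
E
python3 look.py w25
```

```text
[0.6044268  0.03196811 0.11811821] 0.38578819781616985 [-1.61662753 -2.18975085  7.70513775] 29.15
jaw tops x<.585 1578 mean [ 0.5702 -0.0072  0.084 ] min [ 0.559 -0.021  0.08 ] max [0.585 0.049 0.088]
jaw tops edge 2019 mean [ 0.5639 -0.0809  0.0835] min [ 0.559 -0.165  0.078] max [0.57  0.049 0.09 ]
heads y segs [(np.float64(-0.1335), np.float64(-0.1308), 258), (np.float64(-0.1082), np.float64(-0.0752), 1412), (np.float64(-0.0549), np.float64(-0.0266), 1212), (np.float64(-0.0007), np.float64(-0.0002), 11)]
```

View pics/w25.png

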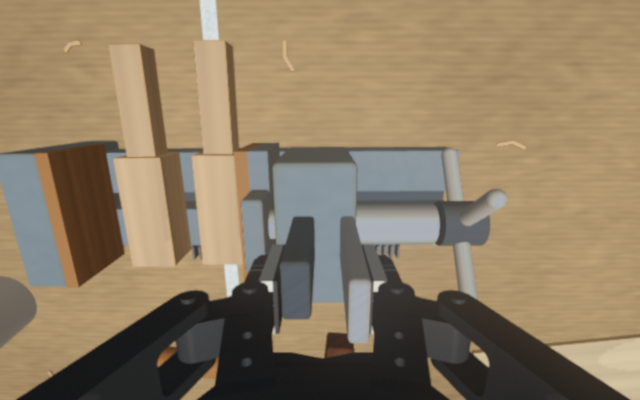

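drive_tool(
  targets="0 -0.02 0 0 0 0;0 -0.035 0 0 0 0;0 -0.05 0 0 0 0;0 -0.065 0 0 0 0;0 -0.08 0 0 0 0;0 -0.095 0 0 0 0;0 -0.107 0 0 0 0;0 -0.107 0 0 0 0",
)

```text
clock: 29.82
ee_pos: [0.6045, -0.0103, 0.1181]
tcp_rot: [0.001, 0.001, 1.0, -0.0]
contact_force: [-0.7, -0.6, 7.2]
gripper_width: 0.382
```

```bash
python3 look.py w26
```

```text
[ 0.60453006 -0.01029858  0.11813677] 0.3866214625928815 [ 1.05299887 -1.0932476   6.86188971] 29.8667
jaw tops x<.585 1559 mean [ 0.5703 -0.0494  0.084 ] min [ 0.559 -0.063  0.08 ] max [0.585 0.007 0.088]
jaw tops edge 2055 mean [ 0.5638 -0.1018  0.0836] min [ 0.559 -0.165  0.078] max [0.57  0.007 0.09 ]
heads y segs [(np.float64(-0.1332), np.float64(-0.1313), 203), (np.float64(-0.1262), np.float64(-0.0687), 2473), (np.float64(-0.0427), np.float64(-0.0424), 14)]
```

View pics/w26.png

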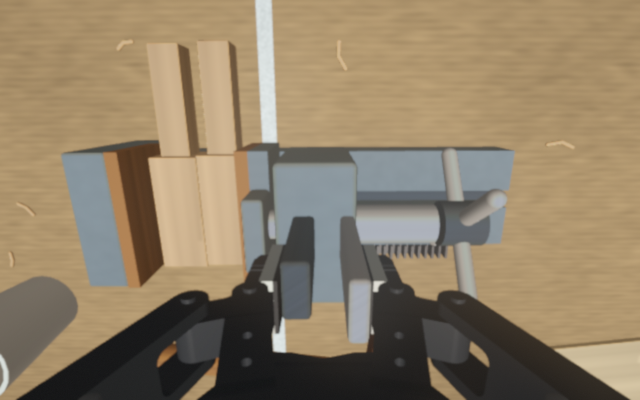

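drive_tool(
  targets="0 -0.004 0 0 0 0;0 -0.009 0 0 0 0;0 -0.009 0 0 0 0;0 -0.009 0 0 0 0",
)

```text
clock: 30.2
ee_pos: [0.6045, -0.013, 0.1181]
tcp_rot: [0.001, 0.001, 1.0, -0.0]
contact_force: [-0.9, 1.2, 6.8]
gripper_width: 0.387
```

drive_tool(
  targets="0 0 0 0 0 0;0 0 0 0 0 0;0 0 0 0 0 0;0 0 0 0 0 0;0 0 0 0 0 0;0 0 0 0 0 0",
  hand=0.7,
)

```text
clock: 30.7
ee_pos: [0.6021, -0.0133, 0.115]
tcp_rot: [-0.002, 0.002, 1.0, -0.0]
contact_force: [1.0, 0.1, 0.2]
gripper_width: 0.848
```

drive_tool(
  targets="0 0 -0.05 0 0 0;0 0 -0.12 0 0 0;0 0 -0.2 0 0 0;0 0 -0.28 0 0 0;0 0 -0.34 0 0 0;0 0 -0.34 0 0 0;0 0 -0.34 0 0 0",
)

```text
clock: 31.28
ee_pos: [0.6036, -0.0133, 0.2527]
tcp_rot: [0.0, 0.002, 1.0, -0.0]
contact_force: [-0.0, 0.1, -0.4]
gripper_width: 0.85
```

```bash
python3 look.py w27
python3 - <<'E'
from h import *
c=Cam("wrist"); X=c.cloud().reshape(-1,3)
for z in range(120,182,10):
    m=(abs(X[:,0]-.603)<.012)&(X[:,1]>-.06)&(X[:,1]<.05)&(abs(X[:,2]-z/1000)<.003); q=X[m]; print(z,len(q),q[:,1].min().round(4),q[:,1].max().round(4))
# wheel
m=(X[:,0]>.53)&(X[:,0]<.68)&(X[:,1]>.045)&(X[:,1]<.12)&(X[:,2]>.03)&(X[:,2]<.15)
q=X[m]; print("wheel",len(q),q.min(0),q.max(0))
E
```

```text
[ 0.60260178 -0.01319584  0.25101342] 0.8538388298199026 [-0.27561457 -0.75464029 -0.68930265] 31.3333
jaw tops x<.585 518 mean [ 0.5711 -0.0578  0.084 ] min [ 0.559 -0.069  0.08 ] max [0.584 0.002 0.088]
jaw tops edge 690 mean [ 0.5642 -0.109   0.0838] min [ 0.559 -0.165  0.078] max [0.57  0.002 0.09 ]
heads y segs [(np.float64(-0.1334), np.float64(-0.0724), 1063), (np.float64(-0.0487), np.float64(-0.0483), 18)]
120 64 -0.0311 0.0038
130 63 -0.0315 0.0051
140 51 -0.0309 0.0069
150 79 -0.0317 0.0078
160 99 -0.0322 0.0094
170 65 -0.0258 0.0108
180 290 0.0046 0.0123
wheel 2112 [0.56010515 0.04501272 0.03000083] [0.64709169 0.1196791  0.12982223]
```

View pics/w27.png

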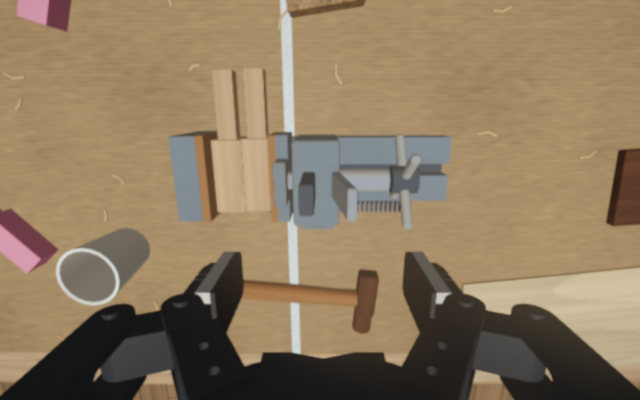

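Run:
```python
from h import *
for n in ("wrist","side","top"):
    c=Cam(n); X=c.cloud().reshape(-1,3); I=c.img.reshape(-1,3).astype(int)
    m=(X[:,0]>.54)&(X[:,0]<.67)&(X[:,1]>.05)&(X[:,1]<.1)&(X[:,2]>.06)&(X[:,2]<.15)
    q=X[m]; print(n,len(q))
    for z0 in range(60,150,10):
        k=q[(q[:,2]*1000>=z0)&(q[:,2]*1000<z0+10)]
        if len(k): print(z0,len(k),k.min(0).round(3),k.max(0).round(3),k.mean(0).round(4))
    c.crop("wh_%s.png"%n,*({"wrist":(330,100,480,240,4),"side":(240,200,360,290,6),"top":(255,160,335,220,8)}[n]))
```

```text
wrist 1702
60 146 [0.561 0.063 0.06 ] [0.627 0.073 0.07 ] [0.5722 0.0675 0.0651]
70 158 [0.573 0.056 0.07 ] [0.598 0.073 0.08 ] [0.5824 0.0671 0.0749]
80 93 [0.587 0.05  0.08 ] [0.618 0.071 0.09 ] [0.5976 0.0592 0.0855]
90 698 [0.59 0.05 0.09] [0.625 0.082 0.1  ] [0.6047 0.066  0.0969]
100 251 [0.588 0.055 0.1  ] [0.638 0.081 0.11 ] [0.6183 0.0675 0.1048]
110 213 [0.577 0.063 0.11 ] [0.647 0.073 0.12 ] [0.6221 0.0674 0.114 ]
120 143 [0.573 0.063 0.12 ] [0.586 0.073 0.13 ] [0.5787 0.0676 0.126 ]
side 258
60 23 [0.561 0.063 0.062] [0.624 0.075 0.07 ] [0.5804 0.0702 0.0656]
70 30 [0.569 0.062 0.07 ] [0.616 0.084 0.079] [0.5877 0.0736 0.0753]
80 43 [0.582 0.05  0.08 ] [0.615 0.084 0.09 ] [0.5964 0.0745 0.0847]
90 57 [0.588 0.051 0.09 ] [0.619 0.084 0.1  ] [0.6023 0.0726 0.096 ]
100 56 [0.584 0.053 0.1  ] [0.641 0.083 0.11 ] [0.6102 0.0694 0.1036]
110 31 [0.577 0.066 0.11 ] [0.645 0.074 0.119] [0.6176 0.0702 0.1142]
120 16 [0.572 0.064 0.12 ] [0.638 0.075 0.13 ] [0.582  0.07   0.1257]
130 2 [0.574 0.069 0.13 ] [0.578 0.071 0.131] [0.5761 0.0699 0.1305]
top 0
```

View pics/wh_side.png

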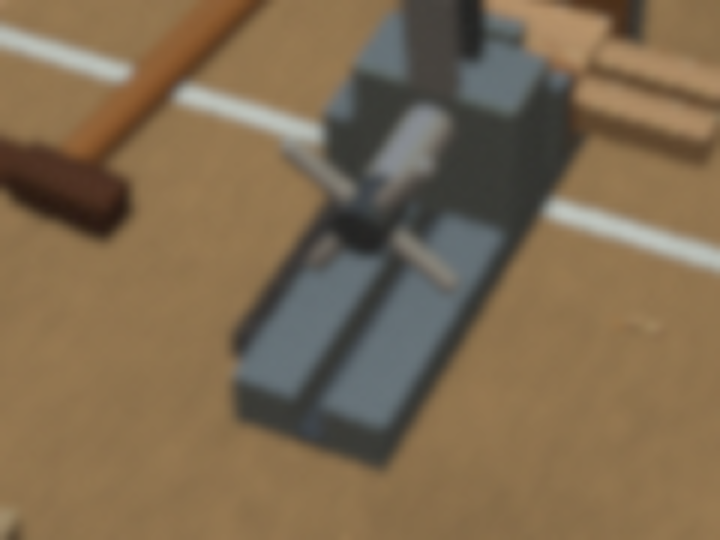

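drive_tool(
  targets="-0.04 0.05 0 0 0 0;-0.1 0.12 0 0 0 0;-0.17 0.2 0 0 0 0;-0.178 0.218 0 0 0 0;-0.178 0.218 0.05 0 0 0;-0.178 0.218 0.12 0 0 0;-0.178 0.218 0.18 0 0 0;-0.178 0.218 0.18 0 0 0;-0.178 0.218 0.18 0 0 0",
  hand=-1,
)

```text
clock: 32.28
ee_pos: [0.672, 0.0738, 0.1768]
tcp_rot: [-0.004, 0.002, 1.0, -0.0]
contact_force: [-0.0, -0.1, 0.6]
gripper_width: -0.0
```

```bash
cat > wh.py <<'E'
from h import *
import sys
s,p,Rt=st(); print(p,s["gripper_width"],s["contact_force"],s["torque"],s["clock"])
best=None
for n in ("wrist","side"):
    c=Cam(n); X=c.cloud().reshape(-1,3); I=c.img.reshape(-1,3).astype(int)
    L=Rt.inv().apply(X-p)
    hub=np.array([.6035,.068,.086])
    d=X-hub; r=np.hypot(d[:,0],d[:,2])
    m=(abs(d[:,1])<.0075)&(r>.03)&(r<.056)&(d[:,2]>-.05)&(I.min(1)>70)&~((abs(L[:,0])<.016)&(L[:,2]<-.012))
    a=np.degrees(np.arctan2(d[m][:,0],d[m][:,2]))
    h,e=np.histogram(a,bins=np.arange(-180,181,10)); print(n,[(int(e[i]),int(h[i])) for i in range(len(h)) if h[i]>3])
    cv2.imwrite("pics/%s_%s.png"%(sys.argv[1],n),c.img[:,:,::-1] if n=="wrist" else cv2.resize(c.img[170:300,220:390,::-1],None,fx=4,fy=4,interpolation=cv2.INTER_CUBIC))
E
python3 wh.py a1
python3 - <<'E'
from h import *
go([.674,.074,.089],down(np.pi/2))
E
```

```text
[0.67204899 0.07382688 0.17677373] -0.00010706930882777051 [-0.00471114 -0.14708034  0.57752593] [ 0.02559886 -0.03663976  0.02877017] 32.2833
wrist [(-130, 45), (-120, 20), (-40, 223), (-30, 244), (40, 72), (50, 348)]
side [(-130, 11), (-120, 13), (-40, 16), (-30, 8), (40, 14), (50, 12), (140, 11)]
move [0.0006 0.0006 0.2277] [-0.     -0.0006 -0.001 ]
```

View pics/a1_wrist.png

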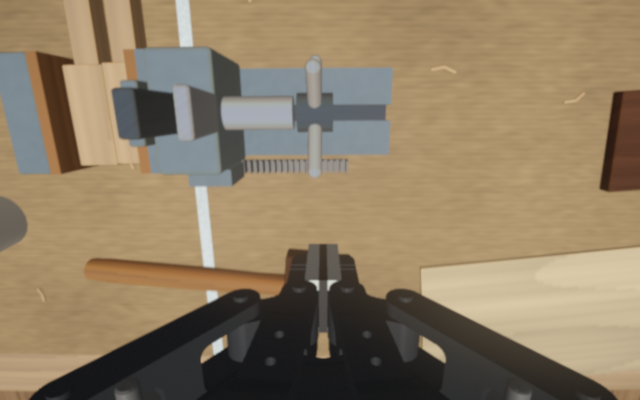

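drive_tool(
  targets="0 0 0.08 0 0 0;0 0 0.16 0 0 0;0 0 0.21 0 0 0;0 0 0.222 0 0 0;0 0 0.222 0 0 0;0.02 0 0.222 0 0 0;0.045 0 0.222 0 0 0;0.07 0 0.222 0 0 0;0.095 0 0.222 0 0 0;0.12 0 0.222 0 0 0",
)

```text
clock: 33.22
ee_pos: [0.6452, 0.0751, 0.1032]
tcp_rot: [0.019, 0.001, 1.0, 0.002]
contact_force: [27.8, 4.2, 27.1]
gripper_width: 0.001
```

```bash
python3 wh.py a2
```

```text
[0.64522187 0.07506321 0.10315056] 0.0013800569802704082 [27.84406021  4.2196873  27.11258346] [ 0.86308828 -5.85950443  0.10841341] 33.2167
wrist [(-150, 5), (-60, 234), (-50, 815), (20, 21), (30, 550), (120, 9)]
side [(-150, 10), (-140, 14), (-60, 13), (-50, 16), (20, 10), (30, 12), (110, 6), (120, 10)]
```

View pics/a2_wrist.png

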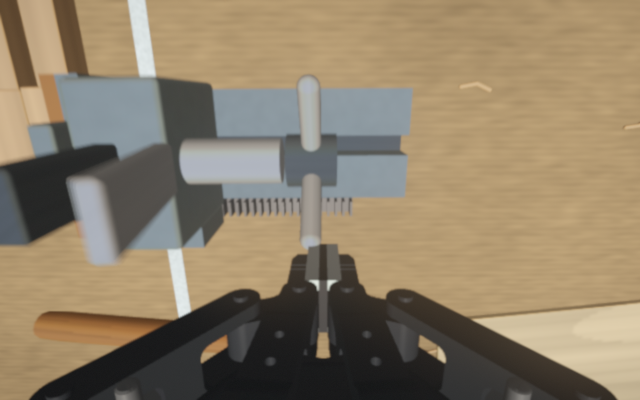

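drive_tool(
  targets="-0.08 0 0 0 0 0;-0.1 0 0 0 0 0;-0.1 0 -0.1 0 0 0;-0.1 0 -0.2 0 0 0;-0.1 0 -0.3 0 0 0;0.1 -0.1 -0.35 0 0 0;0.15 -0.2 -0.35 0 0 0;0.15 -0.3 -0.35 0 0 0;0.15 -0.3 -0.35 0 0 0",
)

```text
clock: 34.07
ee_pos: [0.566, -0.0467, 0.2349]
tcp_rot: [0.002, 0.001, 1.0, -0.001]
contact_force: [0.3, -0.3, 0.6]
gripper_width: 0.005
```

```bash
python3 wh.py a3; python3 look.py w30;  python3 - <<'E'
from h import *
c=Cam("wrist"); X=c.cloud().reshape(-1,3)
for z in range(120,182,10):
    m=(abs(X[:,0]-.603)<.012)&(X[:,1]>-.06)&(X[:,1]<.05)&(abs(X[:,2]-z/1000)<.003); q=X[m]; print(z,len(q),q[:,1].min().round(4),q[:,1].max().round(4))
E
```

```text
[ 0.56600728 -0.04672906  0.23488062] 0.004987447215117207 [ 0.26884747 -0.3433291   0.62833145] [-0.02518103 -0.02238157 -0.06477088] 34.0667
wrist [(-150, 62), (-140, 78), (-60, 128), (-50, 106), (20, 84), (30, 173), (110, 39), (120, 64)]
side [(-150, 8), (-140, 14), (-60, 14), (-50, 13), (20, 14), (30, 17), (110, 4), (120, 11)]
[ 0.5664773  -0.04827041  0.23437842] 0.000429328848166234 [0.02006085 0.30845033 0.14947403] 34.2167
jaw tops x<.585 610 mean [ 0.5701 -0.0526  0.0839] min [ 0.559 -0.068  0.08 ] max [0.585 0.003 0.088]
jaw tops edge 778 mean [ 0.5638 -0.1007  0.0836] min [ 0.559 -0.165  0.078] max [0.57  0.003 0.09 ]
heads y segs [(np.float64(-0.1331), np.float64(-0.0697), 1147)]
120 100 -0.0311 0.0077
130 123 -0.0308 0.0114
140 149 -0.0312 0.0129
150 164 -0.0312 0.015
160 161 -0.0311 0.0179
170 140 -0.0214 0.0205
180 70 0.0143 0.0205
```

View pics/w30.png

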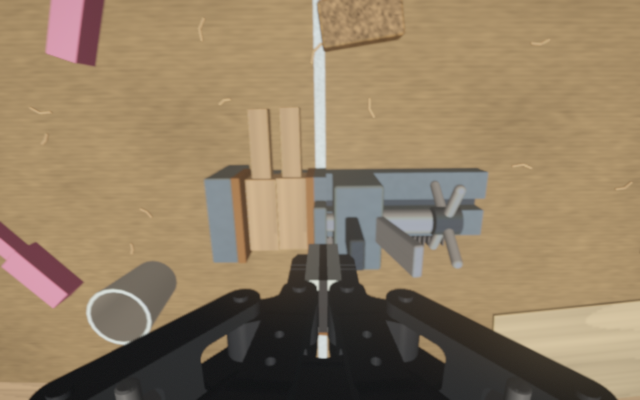

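View pics/a3_side.png

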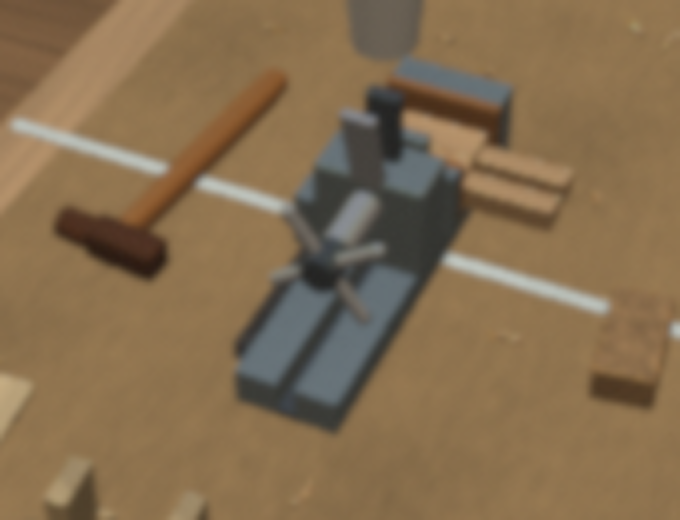

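drive_tool(
  targets="-0.05 0.06 0 0 0 0;-0.12 0.14 0 0 0 0;-0.2 0.22 0 0 0 0;-0.239 0.3 0 0 0 0;-0.239 0.305 0.08 0 0 0;-0.239 0.305 0.16 0 0 0;-0.239 0.305 0.24 0 0 0;-0.239 0.305 0.32 0 0 0;-0.239 0.305 0.362 0 0 0;-0.239 0.305 0.362 0 0 0;-0.239 0.305 0.362 0 0 0",
)

```text
clock: 35.18
ee_pos: [0.6613, 0.0774, 0.0853]
tcp_rot: [-0.002, 0.001, 1.0, 0.0]
contact_force: [0.4, 0.9, 0.5]
gripper_width: 0.001
```

drive_tool(
  targets="0.02 0 0 0 0 0;0.04 0 0 0 0 0;0.055 0 0 0 0 0;0.065 0 0 0 0 0;0.07 0 0 0 0 0;0.07 0 0 0 0 0",
)

```text
clock: 35.68
ee_pos: [0.6392, 0.0772, 0.0908]
tcp_rot: [0.005, 0.001, 1.0, 0.001]
contact_force: [5.9, 2.3, 4.8]
gripper_width: -0.0
```

```bash
python3 wh.py a4
```

```text
[0.63917674 0.07715491 0.09079937] -3.3598434231532194e-05 [5.92312942 2.28884197 4.81423661] [ 0.28616473 -1.10368169  0.03989659] 35.6833
wrist [(-160, 27), (-70, 516), (-60, 661), (10, 214), (20, 618), (110, 30)]
side [(-160, 8), (-150, 10), (-70, 10), (-60, 17), (10, 12), (20, 6), (100, 9), (110, 8)]
```

View pics/a4_wrist.png

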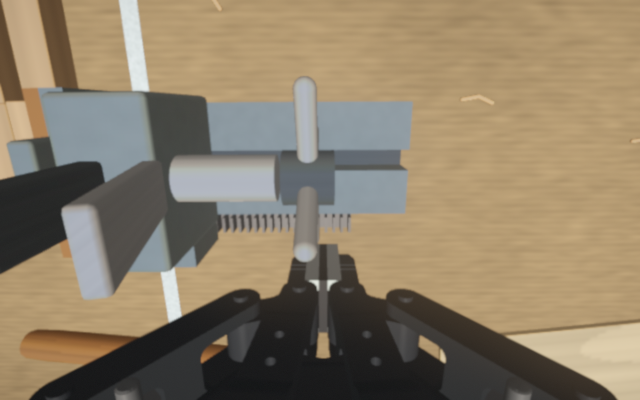

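drive_tool(
  targets="0.015 0 0 0 0 0;0.03 0 0 0 0 0;0.045 0 0 0 0 0;0.06 0 0 0 0 0;0.06 0 0 0 0 0",
)

```text
clock: 36.2
ee_pos: [0.6137, 0.0769, 0.0895]
tcp_rot: [0.004, 0.001, 1.0, 0.001]
contact_force: [6.0, 1.8, 6.0]
gripper_width: -0.003
```

```bash
python3 wh.py a5
```

```text
[0.61372208 0.07686293 0.08954404] -0.002870976852940759 [5.98363399 1.81607171 5.95176686] [ 0.19984106 -1.22284359  0.01717259] 36.2
wrist [(-110, 24), (-100, 645), (-20, 444), (-10, 108)]
side [(-110, 6), (-100, 18), (-20, 11), (-10, 4), (60, 5), (70, 14), (160, 4), (170, 7)]
```

drive_tool(
  targets="0.015 0 0 0 0 0;0.03 0 0 0 0 0;0.045 0 0 0 0 0;0.06 0 0 0 0 0;0.06 0 0 0 0 0",
)

```text
clock: 36.72
ee_pos: [0.5935, 0.0774, 0.091]
tcp_rot: [0.007, 0.001, 1.0, 0.001]
contact_force: [10.3, 2.7, 8.6]
gripper_width: 0.002
```

```bash
python3 wh.py a6
```

```text
[0.59350503 0.07741497 0.09104803] 0.0021872763280666543 [10.25307084  2.66995769  8.60617597] [ 0.6144026  -2.36118313  0.03015128] 36.7167
wrist [(-140, 211), (-130, 101), (-60, 11), (-50, 343), (-40, 7), (30, 19)]
side [(-140, 6), (-130, 6), (-50, 9), (30, 11), (40, 5), (120, 4)]
```

View pics/a6_wrist.png

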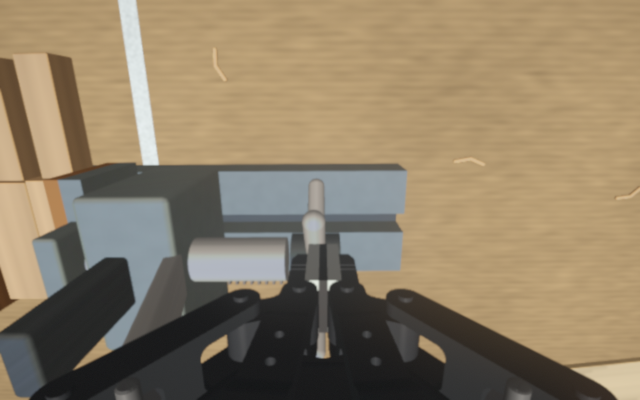

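drive_tool(
  targets="-0.03 0 0 0 0 0;-0.03 0 -0.08 0 0 0;-0.03 0 -0.16 0 0 0;-0.1 0 -0.2 0 0 0;-0.18 0 -0.2 0 0 0;-0.19 0 -0.16 0 0 0;-0.19 0 -0.08 0 0 0;-0.19 0 0 0 0 0;-0.19 0 0 0 0 0",
)

```text
clock: 37.57
ee_pos: [0.6619, 0.0761, 0.0816]
tcp_rot: [-0.001, 0.002, 1.0, 0.0]
contact_force: [1.5, -0.1, 0.7]
gripper_width: -0.0
```

drive_tool(
  targets="0.03 0 0 0 0 0;0.05 0 0 0 0 0;0.065 0 0 0 0 0;0.08 0 0 0 0 0;0.09 0 0 0 0 0;0.09 0 0 0 0 0",
)

```text
clock: 38.07
ee_pos: [0.6242, 0.0762, 0.0859]
tcp_rot: [-0.002, 0.001, 1.0, 0.0]
contact_force: [0.7, 0.0, -0.3]
gripper_width: 0.002
```

```bash
python3 wh.py a7
```

```text
[0.62416795 0.07620537 0.08591124] 0.0018717197069745765 [ 0.74037044  0.01725455 -0.33497517] [ 0.00638726 -0.00493856 -0.00320339] 38.0667
wrist [(-110, 327), (-100, 333), (-30, 25), (-20, 448), (-10, 14)]
side [(-110, 6), (-100, 14), (-20, 12), (70, 8), (160, 6)]
```

drive_tool(
  targets="0.02 0 0 0 0 0;0.04 0 0 0 0 0;0.055 0 0 0 0 0;0.07 0 0 0 0 0;0.085 0 0 0 0 0;0.085 0 0 0 0 0",
)

```text
clock: 38.67
ee_pos: [0.5991, 0.077, 0.0899]
tcp_rot: [0.007, 0.001, 1.0, 0.001]
contact_force: [11.5, 2.4, 8.0]
gripper_width: 0.003
```

```bash
python3 wh.py a8
```

```text
[0.59911644 0.0769757  0.08994885] 0.002598059478704137 [11.48110824  2.41615628  8.02829985] [ 0.48442897 -2.42168759  0.05557779] 38.6667
wrist [(-130, 342), (-50, 103), (-40, 313), (40, 35)]
side [(-130, 11), (-40, 6), (40, 8)]
```

View pics/a8_side.png

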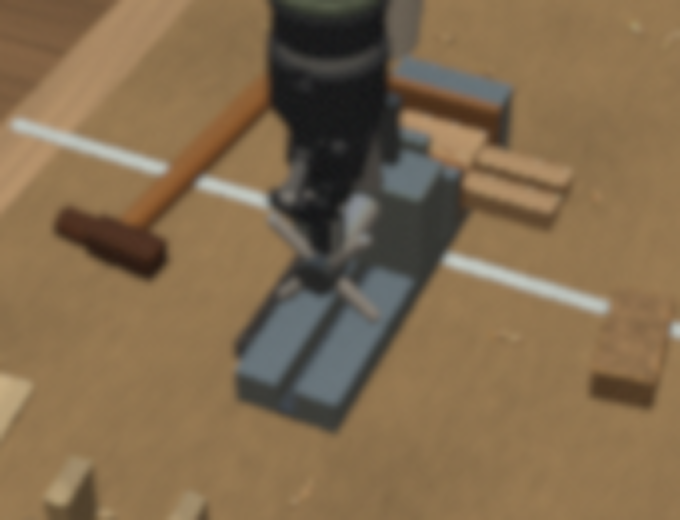

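drive_tool(
  targets="-0.015 0 0 0 0 0;-0.015 0 -0.06 0 0 0;-0.015 0 -0.14 0 0 0;-0.015 0 -0.22 0 0 0;-0.015 0 -0.22 0 0 0",
)

```text
clock: 39.18
ee_pos: [0.6006, 0.0763, 0.18]
tcp_rot: [0.003, 0.002, 1.0, 0.0]
contact_force: [1.9, -0.3, 0.2]
gripper_width: -0.0
```

```bash
python3 wh.py a9
```

```text
[0.60064778 0.07625919 0.18002285] -0.00014499783885580408 [ 1.88383878 -0.31714385  0.21599748] [-0.00039993 -0.10178206 -0.04949465] 39.1833
wrist [(-120, 4), (-110, 224), (-30, 81), (-20, 85), (60, 39)]
side [(-110, 13), (-100, 5), (-30, 7), (-20, 7), (60, 15), (150, 5), (160, 4)]
```

View pics/a9_wrist.png

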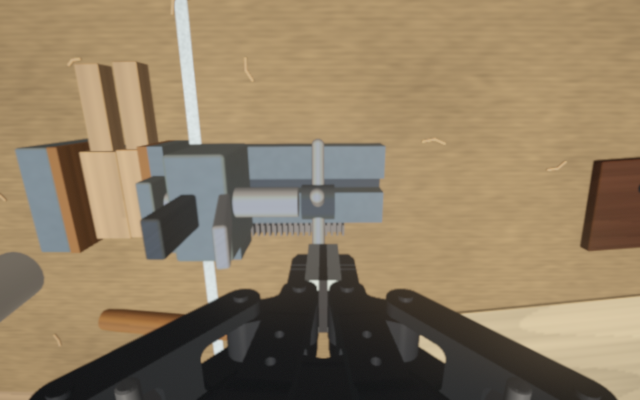

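drive_tool(
  targets="0 -0.08 -0.05 0 0 0;0.03 -0.16 -0.12 0 0 0;0.06 -0.24 -0.16 0 0 0;0.08 -0.32 -0.16 0 0 0;0.08 -0.32 -0.16 0 0 0;0.08 -0.32 -0.16 0 0 0;0.08 -0.32 -0.16 0 0 0;0.08 -0.32 -0.16 0 0 0;0.08 -0.32 -0.16 0 0 0;0.08 -0.32 -0.16 0 0 0",
)

```text
clock: 40.12
ee_pos: [0.5651, -0.0506, 0.2369]
tcp_rot: [-0.002, 0.001, 1.0, 0.0]
contact_force: [0.2, -0.2, -0.4]
gripper_width: -0.001
```

```bash
python3 wh.py a10; python3 look.py w31;  python3 - <<'E'
from h import *
c=Cam("wrist"); X=c.cloud().reshape(-1,3)
for z in range(120,182,10):
    m=(abs(X[:,0]-.603)<.012)&(X[:,1]>-.06)&(X[:,1]<.05)&(abs(X[:,2]-z/1000)<.003); q=X[m]; print(z,len(q),q[:,1].min().round(4),q[:,1].max().round(4))
c.crop("w31c.png",180,90,380,270,4)
blank(c,(.47,.66,-.1335,-.1008,.03)); blank(c,(.47,.66,-.1008,-.068,.03))
E
```

```text
[ 0.5650996  -0.05060281  0.2369458 ] -0.0005778003823250479 [ 0.15452805 -0.19220111 -0.35174585] [-0.01610412 -0.00995213 -0.0150168 ] 40.1167
wrist [(-120, 14), (-110, 183), (-30, 59), (-20, 118), (60, 157), (70, 36)]
side [(-110, 18), (-100, 5), (-30, 6), (-20, 12), (60, 17), (70, 4), (150, 4), (160, 4)]
[ 0.5652713  -0.05109633  0.23737737] 0.0019589898576834164 [ 0.26066498 -0.4028665  -0.6958757 ] 40.2667
jaw tops x<.585 609 mean [ 0.5697 -0.0526  0.084 ] min [ 0.559 -0.069  0.08 ] max [0.585 0.004 0.088]
jaw tops edge 760 mean [ 0.5638 -0.1023  0.0837] min [ 0.559 -0.165  0.078] max [0.57  0.005 0.09 ]
heads y segs [(np.float64(-0.1328), np.float64(-0.0699), 1127), (np.float64(-0.0386), np.float64(-0.0385), 18)]
120 130 -0.0286 0.0092
130 142 -0.0286 0.0139
140 144 -0.0286 0.0154
150 170 -0.0286 0.0183
160 183 -0.0286 0.0209
170 147 0.0142 0.0234
180 74 0.0168 0.023
head 2204 [ 0.6044 -0.1174  0.0612] [array([ 604.8, -116.9]), array([32.3, 90.9]), np.float64(90.0)]
handle 1396 [ 0.5299 -0.1164  0.055 ] [array([ 572. , -117.4]), array([154.7,  31.1]), np.float64(0.2)]
yaw -0.013957259002148363
head 2045 [ 0.6029 -0.0853  0.0611] [array([604.5, -85.3]), array([80.6, 30.9]), np.float64(0.0)]
handle 1366 [ 0.5284 -0.0845  0.055 ] [array([529.5, -83.5]), array([30.8, 71.1]), np.float64(89.7)]
yaw -0.01114547713498432
```

View pics/w31c.png

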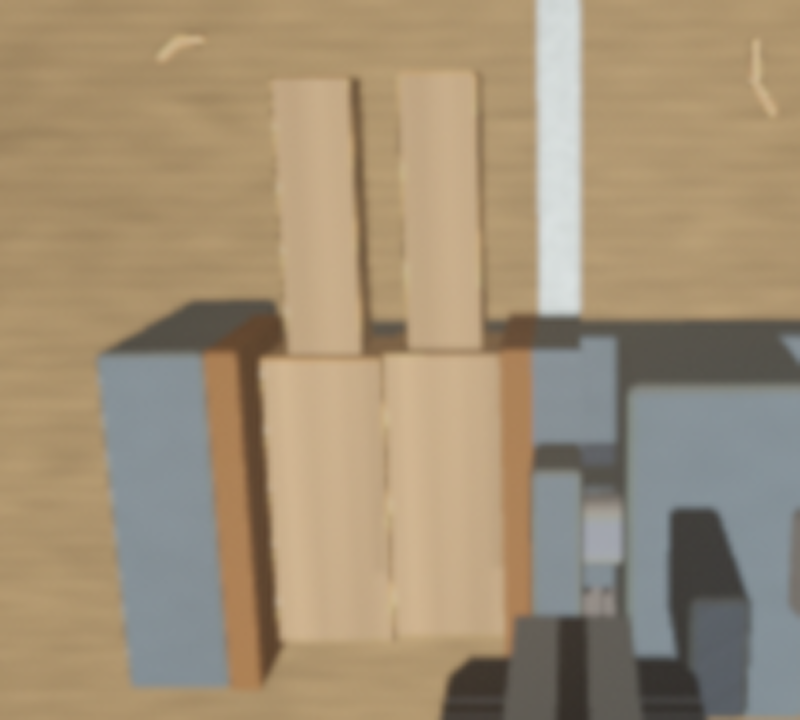

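drive_tool(
  targets="-0.04 0.08 0 0 0 0;-0.08 0.16 0 0 0 0;-0.13 0.24 0 0 0 0;-0.1325 0.3125 0.02 0 0 0;-0.1325 0.3125 0.1 0 0 0;-0.1325 0.3125 0.18 0 0 0;-0.1325 0.3125 0.26 0 0 0;-0.1325 0.3125 0.3325 0 0 0;-0.1325 0.3125 0.3325 0 0 0;-0.1325 0.3125 0.3325 0 0 0",
)

```text
clock: 41.15
ee_pos: [0.6168, 0.0733, 0.1033]
tcp_rot: [-0.003, 0.001, 1.0, 0.0]
contact_force: [0.8, 0.5, -0.0]
gripper_width: -0.001
```

drive_tool(
  targets="0.015 0 0 0 0 0;0.03 0 0 0 0 0;0.04 0 0 0 0 0;0.04 0 0 0 0 0",
)

```text
clock: 41.48
ee_pos: [0.6038, 0.0732, 0.1068]
tcp_rot: [0.001, 0.002, 1.0, 0.0]
contact_force: [2.7, 0.4, 1.0]
gripper_width: 0.002
```

```bash
python3 wh.py a11
```

```text
[0.60384197 0.07319518 0.10683476] 0.0015201137674989637 [2.6829951  0.41220798 1.03612729] [ 0.02673832 -0.57537464  0.00848045] 41.4833
wrist [(-110, 461), (-30, 164), (-20, 58)]
side [(-110, 13), (-100, 5), (-30, 5), (60, 18), (70, 4), (150, 4), (160, 5)]
```

View pics/a11_wrist.png

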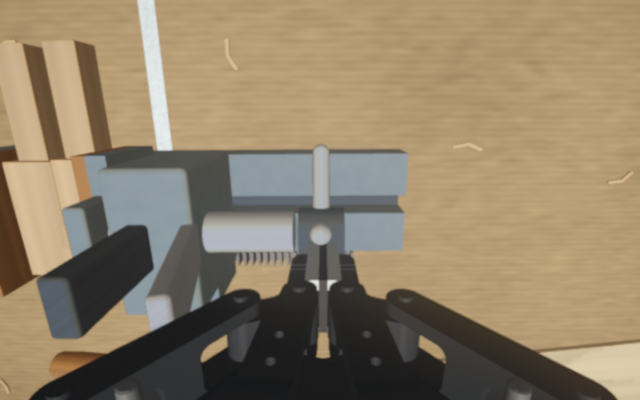

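Contact at 2.7 N. Next I'll push in small steps and watch the force.

drive_tool(
  targets="0.008 0 0 0 0 0;0.012 0 0 0 0 0;0.012 0 0 0 0 0",
)

```text
clock: 41.83
ee_pos: [0.6001, 0.0733, 0.106]
tcp_rot: [0.001, 0.002, 1.0, 0.0]
contact_force: [5.4, 1.0, 1.6]
gripper_width: 0.004
```

drive_tool(
  targets="0.008 0 0 0 0 0;0.012 0 0 0 0 0;0.012 0 0 0 0 0",
)

```text
clock: 42.08
ee_pos: [0.5958, 0.0734, 0.106]
tcp_rot: [0.002, 0.002, 1.0, 0.0]
contact_force: [7.0, 0.9, 1.1]
gripper_width: -0.003
```

drive_tool(
  targets="0.008 0 0 0 0 0;0.012 0 0 0 0 0;0.012 0 0 0 0 0",
)

```text
clock: 42.33
ee_pos: [0.5914, 0.0733, 0.1062]
tcp_rot: [0.002, 0.002, 1.0, 0.0]
contact_force: [7.1, 0.3, 1.3]
gripper_width: 0.001
```

```bash
python3 wh.py a12
```

```text
[0.59135937 0.0733436  0.10620617] 0.0009222813762149216 [7.11643831 0.27289919 1.32483393] [ 0.1590495  -1.64987421 -0.02457788] 42.3333
wrist [(-130, 109), (-120, 254), (-40, 125), (50, 103)]
side [(-130, 6), (-120, 11), (-40, 7), (40, 8), (50, 11)]
```

drive_tool(
  targets="0.012 0 0 0 0 0;0.024 0 0 0 0 0;0.036 0 0 0 0 0;0.036 0 0 0 0 0",
)

```text
clock: 42.77
ee_pos: [0.5741, 0.0732, 0.1067]
tcp_rot: [-0.0, 0.002, 1.0, -0.0]
contact_force: [-4.2, 0.7, 13.8]
gripper_width: -0.004
```

```bash
python3 wh.py a13
```

```text
[0.57414955 0.07323594 0.10667913] -0.0042830262403791884 [-4.22727661  0.72714757 13.76886789] [0.03081661 0.94512902 0.03302818] 42.7667
wrist [(-140, 36), (-130, 263), (30, 20), (40, 225)]
side [(-140, 4), (-130, 12), (30, 4), (40, 8)]
```

drive_tool(
  targets="-0.03 0 0 0 0 0;-0.06 0 0 0 0 0;-0.06 0 0 0 0 0;-0.06 0 0 0 0 0",
)

```text
clock: 43.2
ee_pos: [0.5984, 0.073, 0.1048]
tcp_rot: [-0.001, 0.002, 1.0, -0.0]
contact_force: [4.8, 0.5, 1.0]
gripper_width: -0.0
```

```bash
python3 wh.py a14
```

```text
[0.59843608 0.07295601 0.10477481] -0.00020377931638157555 [4.78105416 0.46418254 0.9960171 ] [-0.09714457 -0.99612784  0.01625601] 43.2
wrist [(-120, 350), (-110, 46), (-40, 56), (-30, 166), (60, 6)]
side [(-120, 10), (-110, 8), (-30, 6), (50, 11), (60, 8), (150, 4)]
```

drive_tool(
  targets="-0.02 0 0 0 0 0;-0.05 0 0 0 0 0;-0.07 0 0 0 0 0;-0.07 0 -0.1 0 0 0;-0.07 0 -0.2 0 0 0;-0.07 0 -0.3 0 0 0;0 -0.1 -0.33 0 0 0;0.1 -0.2 -0.33 0 0 0;0.1 -0.3 -0.33 0 0 0;0.1 -0.3 -0.33 0 0 0;0.1 -0.3 -0.33 0 0 0",
)

```text
clock: 44.22
ee_pos: [0.5556, -0.0498, 0.2366]
tcp_rot: [-0.003, 0.004, 1.0, -0.0]
contact_force: [0.8, -0.1, 0.9]
gripper_width: -0.002
```

```bash
cat > ang.py <<'E'
from h import *
hub=np.array([.6035,.069,.086])
A=[]
for n in ("wrist","side"):
    for k in range(3):
        c=Cam(n); X=c.cloud().reshape(-1,3); I=c.img.reshape(-1,3).astype(int)
        d=X-hub; r=np.hypot(d[:,0],d[:,2])
        m=(abs(d[:,1])<.009)&(r>.025)&(r<.056)&(d[:,2]>0)&(I.min(1)>70)
        a=np.degrees(np.arctan2(d[m][:,0],d[m][:,2])); w=a[(a>-60)&(a<15)]; A.append((n,len(w),np.median(w).round(1)))
print(st()[0]["clock"],A)
E
python3 ang.py
```

```text
44.5167 [('wrist', 196, np.float64(-18.7)), ('wrist', 202, np.float64(-18.7)), ('wrist', 199, np.float64(-18.4)), ('side', 28, np.float64(-17.6)), ('side', 26, np.float64(-17.8)), ('side', 25, np.float64(-18.2))]
```

drive_tool(
  targets="0 0 0 0 0 0;0 0 0 0 0 0;0 0 0 0 0 0;0 0 0 0 0 0;0 0 0 0 0 0;0 0 0 0 0 0;0 0 0 0 0 0;0 0 0 0 0 0;0 0 0 0 0 0;0 0 0 0 0 0;0 0 0 0 0 0;0 0 0 0 0 0",
)

```text
clock: 45.52
ee_pos: [0.5574, -0.0467, 0.2366]
tcp_rot: [-0.002, 0.002, 1.0, -0.0]
contact_force: [-0.2, 1.0, -0.9]
gripper_width: -0.004
```

drive_tool(
  targets="0 0 0 0 0 0;0 0 0 0 0 0;0 0 0 0 0 0;0 0 0 0 0 0;0 0 0 0 0 0;0 0 0 0 0 0;0 0 0 0 0 0;0 0 0 0 0 0;0 0 0 0 0 0;0 0 0 0 0 0;0 0 0 0 0 0;0 0 0 0 0 0",
)

```text
clock: 46.52
ee_pos: [0.5574, -0.0467, 0.2366]
tcp_rot: [-0.002, 0.002, 1.0, -0.0]
contact_force: [-0.1, 0.5, 0.0]
gripper_width: 0.003
```

```bash
python3 ang.py; python3 look.py w33
python3 - <<'E'
from h import *
c=Cam("top"); P=c.cloud(); c.crop("t33.png",120,90,490,290,2)
E
```

```text
46.8167 [('wrist', 196, np.float64(-18.7)), ('wrist', 200, np.float64(-18.6)), ('wrist', 197, np.float64(-18.6)), ('side', 26, np.float64(-18.4)), ('side', 28, np.float64(-18.0)), ('side', 27, np.float64(-17.7))]
[ 0.55745146 -0.04668596  0.23663418] -0.0008520338432763711 [-1.18974163  0.60532466 -0.18524414] 46.8667
jaw tops x<.585 610 mean [ 0.5697 -0.0527  0.0841] min [ 0.559 -0.069  0.08 ] max [0.585 0.005 0.088]
jaw tops edge 766 mean [ 0.5638 -0.0999  0.0836] min [ 0.559 -0.165  0.078] max [0.57  0.005 0.09 ]
heads y segs [(np.float64(-0.133), np.float64(-0.0702), 1075), (np.float64(-0.0386), np.float64(-0.0386), 10)]
```

View pics/w33.png

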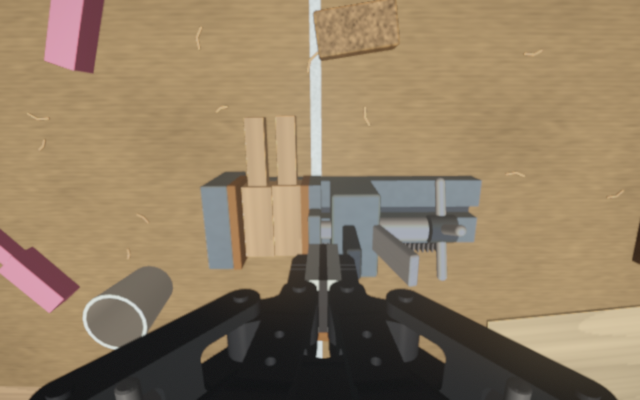

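View pics/t33.png

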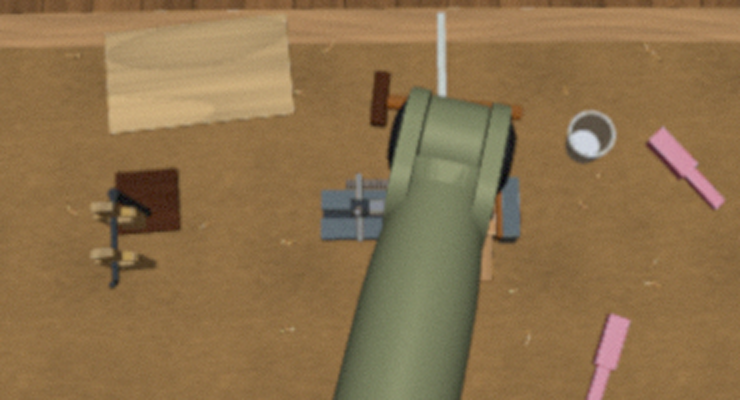

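```bash
python3 wh.py a15
```

```text
[ 0.55744122 -0.04669868  0.23663017] -0.004430156940281133 [0.02564731 0.26710444 0.63421086] [-0.01657873 -0.01231891  0.01777938] 46.9167
wrist [(-120, 5), (-110, 177), (-100, 6), (-30, 60), (-20, 112), (60, 162), (70, 27)]
side [(-110, 12), (-100, 5), (-30, 10), (-20, 14), (60, 20), (150, 4), (160, 9)]
```

drive_tool(
  targets="-0.04 0.08 0 0 0 0;-0.08 0.16 0 0 0 0;-0.13 0.24 0 0 0 0;-0.15 0.3 0.02 0 0 0;-0.15 0.3 0.1 0 0 0;-0.15 0.3 0.18 0 0 0;-0.15 0.3 0.26 0 0 0;-0.15 0.3 0.33 0 0 0;-0.15 0.3 0.33 0 0 0;-0.15 0.3 0.33 0 0 0",
)

```text
clock: 47.85
ee_pos: [0.616, 0.0731, 0.1033]
tcp_rot: [-0.003, 0.002, 1.0, -0.0]
contact_force: [0.3, 0.4, -0.2]
gripper_width: 0.0
```

drive_tool(
  targets="0.01 0 0 0 0 0;0.025 0 0 0 0 0;0.03 0 0 0 0 0;0.03 0 0 0 0 0;0.03 0 0 0 0 0;0.03 0 0 0 0 0",
)

```text
clock: 48.35
ee_pos: [0.6059, 0.0731, 0.1053]
tcp_rot: [-0.001, 0.002, 1.0, -0.0]
contact_force: [0.3, -0.2, 0.3]
gripper_width: -0.003
```

```bash
cat > favg.py <<'E'
from h import *
F=[];T=[];p=[]
for k in range(8):
    manip.read_camera("wrist"); s=manip.sense(); F.append(s["contact_force"]);T.append(s["torque"]); p.append(s["ee_pos"])
print("F",np.mean(F,0).round(2),"T",np.mean(T,0).round(3),"p",np.mean(p,0).round(4),s["clock"])
E
python3 favg.py; python3 wh.py a16 | tail -2
```

```text
F [0.34 0.1  0.42] T [-0.008 -0.086  0.008] p [0.6057 0.0731 0.1047] 48.75
wrist [(-110, 478), (-100, 6), (-30, 124), (-20, 148)]
side [(-110, 16), (-100, 7), (-30, 8), (-20, 6), (60, 15), (70, 5), (160, 6)]
```

Now a stepped push with averaged force readings.

drive_tool(
  targets="0.005 0 0 0 0 0;0.005 0 0 0 0 0;0.005 0 0 0 0 0",
)

```text
clock: 49.1
ee_pos: [0.605, 0.0731, 0.1049]
tcp_rot: [-0.0, 0.002, 1.0, 0.0]
contact_force: [5.6, -0.5, -0.9]
gripper_width: 0.003
```

```bash
python3 favg.py
```

```text
F [ 5.17 -0.18 -1.  ] T [-0.027 -1.122  0.004] p [0.605  0.0731 0.1049] 49.5
```

drive_tool(
  targets="0.004 0 0 0 0 0;0.004 0 0 0 0 0;0.004 0 0 0 0 0",
)

```text
clock: 49.75
ee_pos: [0.6039, 0.0732, 0.105]
tcp_rot: [0.0, 0.002, 1.0, 0.0]
contact_force: [6.2, 0.7, -1.9]
gripper_width: -0.003
```

```bash
python3 favg.py; python3 ang.py
```

```text
F [ 6.08  0.05 -1.96] T [ 0.043 -1.364 -0.005] p [0.6039 0.0732 0.105 ] 50.15
50.45 [('wrist', 684, np.float64(-16.9)), ('wrist', 686, np.float64(-16.8)), ('wrist', 683, np.float64(-16.9)), ('side', 29, np.float64(-18.9)), ('side', 27, np.float64(-18.8)), ('side', 30, np.float64(-18.4))]
```

drive_tool(
  targets="0.004 0 0 0 0 0;0.004 0 0 0 0 0;0.004 0 0 0 0 0",
)

```text
clock: 50.7
ee_pos: [0.6025, 0.0733, 0.1052]
tcp_rot: [0.001, 0.002, 1.0, 0.0]
contact_force: [6.3, 0.8, -1.2]
gripper_width: 0.004
```

```bash
python3 favg.py; python3 ang.py
```

```text
F [ 6.51  0.26 -1.25] T [ 0.108 -1.389  0.013] p [0.6026 0.0733 0.1052] 51.1
51.4 [('wrist', 667, np.float64(-18.7)), ('wrist', 671, np.float64(-18.6)), ('wrist', 672, np.float64(-18.7)), ('side', 31, np.float64(-19.4)), ('side', 31, np.float64(-19.1)), ('side', 33, np.float64(-19.0))]
```

drive_tool(
  targets="0.004 0 0 0 0 0;0.004 0 0 0 0 0;0.004 0 0 0 0 0",
)

```text
clock: 51.65
ee_pos: [0.6012, 0.0733, 0.1054]
tcp_rot: [0.001, 0.002, 1.0, 0.0]
contact_force: [6.2, 0.5, -0.1]
gripper_width: -0.001
```

```bash
python3 favg.py; python3 ang.py
```

```text
F [6.3  0.37 0.21] T [ 0.091 -1.384 -0.013] p [0.6012 0.0733 0.1054] 52.05
52.35 [('wrist', 657, np.float64(-20.1)), ('wrist', 656, np.float64(-20.1)), ('wrist', 651, np.float64(-20.1)), ('side', 33, np.float64(-20.7)), ('side', 28, np.float64(-21.5)), ('side', 31, np.float64(-20.8))]
```

drive_tool(
  targets="0.008 0 0 0 0 0;0.008 0 0 0 0 0;0.008 0 0 0 0 0",
)

```text
clock: 52.6
ee_pos: [0.5982, 0.0734, 0.1056]
tcp_rot: [0.001, 0.002, 1.0, 0.0]
contact_force: [6.6, 1.0, 0.8]
gripper_width: -0.001
```

```bash
python3 favg.py; python3 ang.py
```

```text
F [7.1  0.42 0.5 ] T [ 0.149 -1.463 -0.01 ] p [0.5982 0.0734 0.1056] 53.0
53.3 [('wrist', 643, np.float64(-23.6)), ('wrist', 646, np.float64(-23.2)), ('wrist', 638, np.float64(-23.6)), ('side', 29, np.float64(-24.5)), ('side', 27, np.float64(-24.5)), ('side', 27, np.float64(-24.6))]
```

drive_tool(
  targets="-0.02 0 0 0 0 0;-0.05 0 0 0 0 0;-0.07 0 0 0 0 0;-0.07 0 -0.1 0 0 0;-0.07 0 -0.2 0 0 0;-0.07 0 -0.3 0 0 0;0.1 0 -0.36 0 0 0;0.2 -0.1 -0.36 0 0 0;0.3 -0.2 -0.36 0 0 0;0.4 -0.3 -0.36 0 0 0;0.4 -0.3 -0.36 0 0 0;0.4 -0.3 -0.36 0 0 0",
)

```text
clock: 54.3
ee_pos: [0.4319, -0.0475, 0.2488]
tcp_rot: [-0.003, 0.002, 1.0, -0.0]
contact_force: [0.2, -0.3, 0.5]
gripper_width: 0.002
```

```bash
python3 ang.py; python3 look.py w35
python3 - <<'E'
from h import *
c=Cam("wrist"); X=c.cloud().reshape(-1,3)
for z in (140,150,160):
    m=(abs(X[:,0]-.603)<.012)&(X[:,1]>-.06)&(X[:,1]<.05)&(abs(X[:,2]-z/1000)<.003); q=X[m]; print(z,len(q),q[:,1].min().round(4),q[:,1].max().round(4)) if len(q) else 0
c=Cam("side"); c.crop("s35.png",170,150,390,390,2.5) if 0 else c.crop("s35.png",180,150,400,380,2.6)
X=c.cloud().reshape(-1,3)
for nm,x0 in (("pattern",.518),("old",.58)):
    m=(abs(X[:,0]-x0)<.02)&(abs(X[:,1]-.407)<.04)&(X[:,2]>.03); q=X[m]; print(nm,len(q),q.min(0).round(3),q.max(0).round(3))
c=Cam("top"); c.crop("t35.png",120,90,490,290,2)
X=c.cloud().reshape(-1,3)
for nm,(a,b,d,e,f,g) in dict(sander=(.35,.45,-.1,.07,.015,.04)).items():
    m=(X[:,0]>a)&(X[:,0]<b)&(X[:,1]>d)&(X[:,1]<e)&(X[:,2]>f)&(X[:,2]<g); print(nm,X[m].mean(0).round(3))
E
```

```text
54.6 [('wrist', 0, np.float64(nan)), ('wrist', 0, np.float64(nan)), ('wrist', 0, np.float64(nan)), ('side', 27, np.float64(-17.0)), ('side', 26, np.float64(-17.7)), ('side', 28, np.float64(-17.7))]
[ 0.43616041 -0.04584402  0.24884633] 0.0009037916456011792 [-0.35455228  0.38218077 -0.9102481 ] 54.65
jaw tops x<.585 11 mean [0.562  0.0044 0.0835] min [0.561 0.003 0.08 ] max [0.565 0.006 0.088]
jaw tops edge 152 mean [ 0.5607 -0.1373  0.0824] min [ 0.558 -0.165  0.078] max [0.568 0.006 0.088]
heads y segs [(np.float64(-0.1328), np.float64(-0.092), 339)]
pattern 918 [0.498 0.376 0.077] [0.537 0.435 0.248]
old 869 [0.56  0.38  0.077] [0.6   0.44  0.248]
sander [nan nan nan]
  return _methods._mean(a, axis=axis, dtype=dtype,
  ret = ret.dtype.type(ret / rcount)
<stdin>:12: RuntimeWarning: Mean of empty slice.
  ret = um.true_divide(
```

View pics/s35.png

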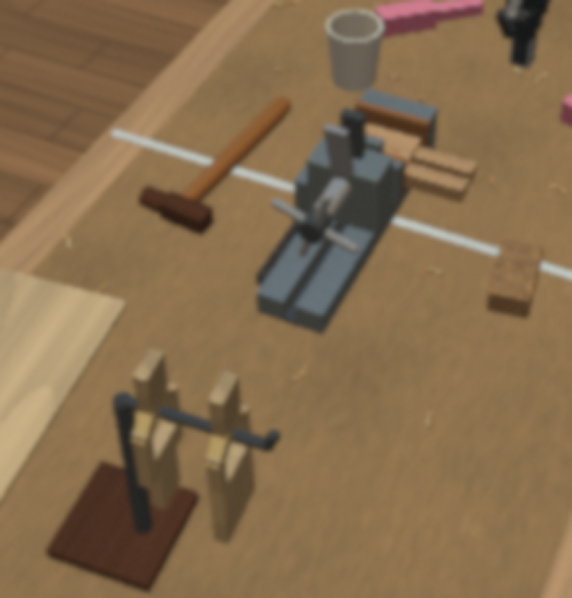

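View pics/t35.png

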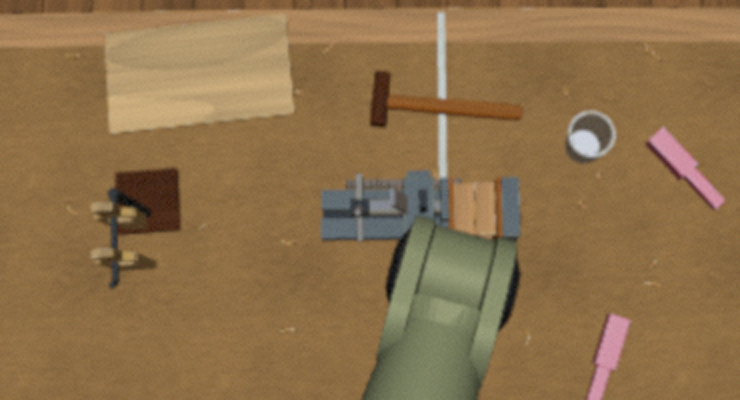

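View pics/w35.png

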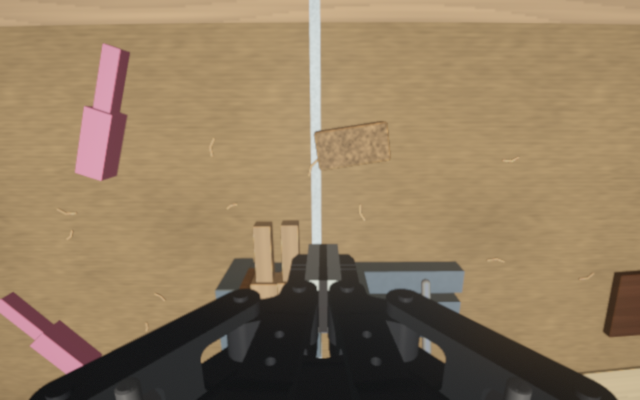

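```bash
python3 -c "
from bench import manip
print(manip.sense()['contact_force'],manip.sense()['clock']); print(manip.close_job())"
```

```text
[-0.4439208  -0.28473995  0.49346937] 54.8
the job is handed in; nothing more can be done
None
```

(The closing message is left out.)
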